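# Weigh out a portion of garlic from the larder cupboard

### The arm

A 6-joint arm with a two-finger parallel gripper is mounted at the origin on the work surface. World frame = base frame: x ahead of the robot, y to its left, z up, the work surface at z = 0. Lengths are in m, angles in degrees, forces in N, time in s.
With the tool pointing down it reaches from about 0.3 to 0.85 m from the base axis. Payload 4.2 kg.
Tool frame: the origin (TCP) lies between the finger pads; the fingertips stand 17 mm ahead of it and the grasp point (between the pads) lies 2 mm behind it (r.tip_extent is the distance from the TCP to the fingertips, in m); z points along the fingers, y is the direction in which the jaws open and shut (so a half turn about z gives the same grasp; the last joint's range is limited). The gripper opens to 91 mm and grips with 3 to 60 N. Pads are 32 mm wide; open, the fingers measure 118 mm over their backs; the gripper's body (76 mm by 178 mm) begins 60 mm behind the grasp point.
Start: joints at [73.969, 18.312, 89.639, -0, 72.044, -1.146], TCP at [0.148, 0.556, 0.231] pointing down, gripper open.
Joint ranges: [-177.97, 177.97], [-48.28, 115.42], [12.27, 149.76], [-77.06, 257.06], [2.81, 150.46], [-146.56, 146.56]. Speed limits (degrees/s): [147.25, 147.25, 180, 180, 180, 180].

### API

Orientations are given as a 3x3 rotation matrix whose columns are the frame's x, y, z axes.
In Python, from rig import r gives the robot as it stands.
- The arm moves only by the shell command python3 -m jog 'ROWS' [FORCE]. ROWS is JSON, one flat list of numbers, 7 for each row, row after row: the shift along the tool's x, y, z in cm, then the turn, a rotation vector about the tool's x, y, z in degrees, then the closure in counts, from 0 (fully open) to 255 (shut). In form: [x, y, z, rx, ry, rz, gripper, x, y, z, rx, ry, rz, gripper, ...]. A call has 1 to 5 rows; each row shifts and turns the commanded pose from where the row before left it, along the tool's axes as they then stand; what a row does not reach is not made up. A row lasts 1/12 s, in which the tool goes at most 41.7 mm and 7.16 degrees, less where a joint would pass 70% of its speed; a pose out of reach is approached as far as the arm can. A call is refused whole if a number of a shift passes 4.17 or a number of a turn 7.16, either way. A call with a gripper value outside its range is refused whole. The fingers move at their own pace and stop on an object; FORCE is the grip in N (left out, the last holds). Time passes only in rows, so rows that do not move let the fingers close. It gives the time, the measured TCP pose, the force and the opening at its end, in the units of the state.
- r.get_state(): the state, without advancing time (a new reading comes with each control period).
- r.camera(name): name is "side" or "top"; returns the picture (480x640x3 uint8, red, green, blue); there is no depth.
- r.camera_model(name): a dict with "K" (3x3 intrinsics, pixels), "world_to_cam" (4x4, takes a point from world to camera coordinates). Camera axes: x right, y up, looking along -z (the intrinsics and any distortion apply to the point x, -y, -z); pixel columns grow to the right and rows downward; lengths in m; the calibration is good to about 2 mm. A picture is of the moment at which its call begins. camera_model takes no time and is no camera call.
- r.sign_off(): hands the job in, once; it reports no verdict.
The state is a dict: "t": time; "q": joint angles; "joint_velocities": joint speeds; "joint_efforts": joint torques, N m; "position": TCP position; "ee_rot": TCP orientation; "ft_force": force on the tool from outside, world axes, zero at the start; "torque": the same for the moment, N m; "opening": finger opening in m.
Only numpy, scipy, OpenCV 4.12 (cv2) and the standard library are available. Lean on these libraries where they do the work, as an engineer would, in place of code of your own. Each camera call takes 0.05 s, during which the arm holds its last target.

### The job

Fold the cupboard's bifold door wide open by its bar handle, pull the tray inside all the way out by its tab, and put garlic bulbs from it into the scale pan until the needle rests in the green band. Then push the tray fully home and fold the door shut again; every bulb you have not weighed stays in the tray. Leave everything else on the bench where it stands.

Things in the scene. Friction and masses are not known exactly. Their poses are not given: they have to be found in the camera images.
- cupboard_front (a point): Dark wooden countertop cupboard, 530 mm wide, 250 high, 250 deep, fixed to the bench, facing the robot. This point: middle of the carcass's front edge, at top height (z 0.250). Its x axis points into the cupboard, y to the left seen from the robot, z up. Top board (232 to 250 mm up) and plinth (0 to 18 mm up) overhang 22 mm in front of this point and carry the door's tracks.
- cupboard: The same cupboard, origin on the bench under the middle of its carcass's front edge, axes as cupboard_front. A small flower pot stands at the back of the top board's right-hand end. Behind the door the right part (y -247 to +68 mm) holds the tray; left of a 12 mm partition stand preserve jars, which are not to be touched.
- door_pivot (a point): Vertical pivot line of the bifold door at the cupboard's left end, at handle height (z 0.207): 2 mm in front of cupboard_front and 240 mm to its left.
- door (a joint): Bifold door angle q, rad: 0 shut, 1.45 fully folded (stop); starts 0 to 0.2. The left panel turns by q about door_pivot, the right panel is hinged to it and its free edge runs along the track in the front plane, so the fold comes out towards the robot. Light friction (about 0.2 N m at the pivot) holds it where it is left. Panels: 240 mm wide, 14 mm thick, 24 to 227 mm up.
- door_fold (a point): The fold line between the two panels, at handle height. At door angle q it lies, in cupboard axes, at (-0.240 sin q, -0.240 cos q) from door_pivot. Its axes are the right panel's: parallel to the cupboard's when shut, turned by +q about the vertical at angle q (the left panel turns by -q).
- door_handle (a point): Steel T-bar handle on the right panel: upright round bar 10 mm thick, 100 to 228 mm above the bench, on two 8 mm posts at heights 148 and 176 mm, 35 mm off the panel's face. This point: on the bar's axis, 207 mm up, where it can be taken from above. In the right panel's axes it lies at (-0.049, -0.035) from door_fold, and turns with that panel.
- tray (a joint): How far the tray is pulled out towards the robot, m: 0 fully home, 0.225 fully out (stop). About 1.5 N of friction holds it where it is left. It must not run into the door: keep the door folded 0.9 rad or more whenever the tray is out by more than 40 mm.
- tray_pull (a point): Steel tab on the tray's front, pinched across its 12 mm width (y); 26 mm long (x), 30 mm high (z), about 50 mm above the bench; this point is within 3 mm of its centre. With the tray home it is 15 mm behind the cupboard's front edge, under the top board, so it wants a hand tilted some 30 to 45 degrees from upright, fingers forward and down.
- tray_floor (a point): Open plywood tray, 150 mm deep (x) by 300 mm wide (y) outside, walls 6 mm thick and 36 mm high over its underside. This point: centre of its inner floor, about 32 mm above the bench; axes as the cupboard's. With the tray fully out the rear row of bulbs stands about 100 mm in front of the cupboard's front edge, so mind the top board with the hand.
- pan_floor (a point): Round steel scale pan, 236 mm across the rim, rim 20 mm high, on a white dial scale fixed to the bench. This point: centre of its inner floor (about 73 mm above the bench), axes x towards the dial, z up. The pan is sprung and sinks 12 mm for 500 g.
- needle (a joint): Angle of the red dial needle, rad, clockwise seen from above: 0 with the empty pan, 5.236 at 500 g (10.47 rad per kg, ticks every 50 g). The green band painted on the dial runs from 2.09 (200 g) to 2.985 (285 g). It settles in about half a second.
- dial (a point): Centre of the horizontal white dial, 162 mm across, 75 mm above the bench, 200 mm from the pan's centre along the scale's x axis. The empty needle points to the pan.
- red_onion: Bystander: red onion, 72 mm across, 62 mm high, origin under its centre. Leave it alone.
- jar: Bystander: amber glass jar with red lid, 72 mm across, 110 mm high, origin under its centre. Leave it alone.
- plant: Bystander: blue flower pot with plant, 100 mm across, about 145 mm high, origin under its centre. Leave it alone.
- punnet: Bystander: plywood punnet of tomatoes, 150 x 110 x 52 mm, origin under its centre. Leave it alone.
- pen_cup: Bystander: green pen cup, 72 mm across, 90 mm high (pens to 130 mm), origin under its centre. Leave it alone.
- garlic0_mid (a point): Cream garlic bulb, 50 mm across at its widest (16 mm above its root), 50 mm high with its dry neck, 51 to 78 g. This point: on its axis, 18 mm above its root end. Four to six bulbs stand in the tray in two rows; an absent one reads None.
- garlic1_mid (a point): Another garlic bulb, like garlic0 (absent: None).
- garlic2_mid (a point): Another garlic bulb, like garlic0 (absent: None).
- garlic3_mid (a point): Another garlic bulb, like garlic0 (absent: None).
- garlic4_mid (a point): Another garlic bulb, like garlic0 (absent: None).
- garlic5_mid (a point): Another garlic bulb, like garlic0 (absent: None).

How it is judged:
By the outcome, as a careful person would: the job done as asked, in the order asked, and still so for the second after the job is handed in, with the robot touching nothing.
Of garlic0, garlic1, garlic2, garlic3, garlic4, garlic5 only 4 to 6 are there at a start; the rules pass over those that are not, and their reading is None.
At some moment in a run one of garlic0, garlic1, garlic2, garlic3, garlic4, garlic5 may be knocked a few centimetres aside while the robot is not near it.
Once in a run the grip may slacken for a moment while it holds something.
It also fails if it takes over 210 s, if anything falls off the work surface, if the arm or the gripper's body presses on something with over 40 N, if the wrist force passes 120 N, or if a joint passes its speed limit or range.

## Working session

There is one attempt and no reset: what is moved stays moved. The work goes in short steps, Python scripts to look and compute and a shell command to move; the robot and the scene stay as the last step left them, time stands still between calls to the robot, and variables do not carry over. Pictures are saved under pics/ and viewed, and the job is handed in when it is done.

```bash
mkdir -p pics; ls; python3 - <<'E'
from rig import r
import cv2
s=r.get_state(); print(s)
for n in("side","top"):
    im=r.camera(n); cv2.imwrite(f"pics/{n}0.png",im[:,:,::-1]); print(n,r.camera_model(n))
E
```

```text
pics
{'t': 0.0, 'q': array([ 7.39675162e+01,  1.83508618e+01,  8.97094301e+01, -6.53369145e-04,
        7.20429227e+01, -1.14622343e+00]), 'joint_velocities': array([-0.07227031,  0.10588116, -0.03881077,  0.02131416, -0.01324226,
       -0.06264457]), 'joint_efforts': array([ 3.08757089e-04, -4.12457550e+01, -2.31978035e+01,  7.28122308e-02,
        4.57224890e-02, -1.41708570e-04]), 'position': array([0.14758633, 0.55522218, 0.23010758]), 'ee_rot': array([[-9.66438612e-01,  2.56897201e-01, -4.87098176e-04],
       [ 2.56897661e-01,  9.66437056e-01, -1.73436380e-03],
       [ 2.51965223e-05, -1.80129052e-03, -9.99998377e-01]]), 'ft_force': array([-1.3998486 ,  0.1711017 ,  0.14025638]), 'torque': array([0.03307846, 0.00786273, 0.05521327]), 'opening': 0.09110382009334546}
side {'K': array([[450.50158044,   0.        , 322.11401438],
       [  0.        , 450.50158044, 237.71867224],
       [  0.        ,   0.        ,   1.        ]]), 'world_to_cam': array([[ 0.7698747 ,  0.6381713 ,  0.00550734, -0.40329015],
       [-0.60586936,  0.72814034,  0.32052139,  0.26874761],
       [ 0.20053744, -0.25009804,  0.94722527, -1.57847829],
       [ 0.        ,  0.        ,  0.        ,  1.        ]])}
top {'K': array([[573.8914272 ,   0.        , 314.55150115],
       [  0.        , 573.8914272 , 230.10295475],
       [  0.        ,   0.        ,   1.        ]]), 'world_to_cam': array([[ 0.0748394 , -0.99717845,  0.00584844, -0.02663723],
       [ 0.97528698,  0.07441653,  0.20803242, -0.54319992],
       [-0.20788067, -0.00986512,  0.97810445, -1.84142265],
       [ 0.        ,  0.        ,  0.        ,  1.        ]])}
```

View pics/side0.png

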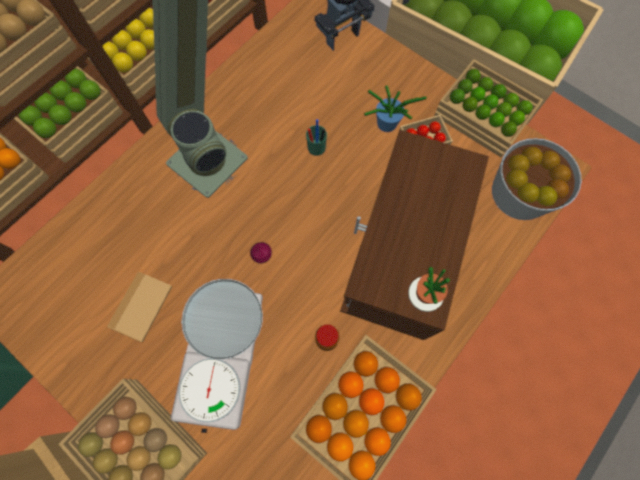

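View pics/top0.png

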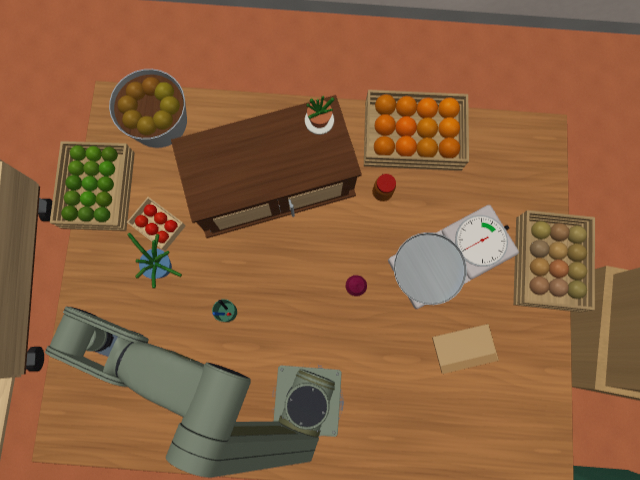

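```bash
cat > h.py <<'E'
import numpy as np, cv2, json
from rig import r
from scipy.spatial.transform import Rotation as R
def proj(n,P):
    m=r.camera_model(n);P=np.atleast_2d(P)
    c=(m["world_to_cam"]@np.c_[P,np.ones(len(P))].T)[:3]
    c=np.array([c[0],-c[1],-c[2]]); p=m["K"]@c; return (p[:2]/p[2]).T
def ray(n,u,v):
    m=r.camera_model(n);W=m["world_to_cam"]
    d=np.linalg.inv(m["K"])@[u,v,1]; d=np.array([d[0],-d[1],-d[2]])
    Rm=W[:3,:3]; return -Rm.T@W[:3,3], Rm.T@d
def atz(n,u,v,z):
    o,d=ray(n,u,v); return o+d*(z-o[2])/d[2]
def tri(us,ut):
    o1,d1=ray("side",*us);o2,d2=ray("top",*ut)
    t=np.linalg.lstsq(np.c_[d1,-d2],o2-o1,rcond=None)[0]
    a=o1+d1*t[0];b=o2+d2*t[1]; return (a+b)/2,np.linalg.norm(a-b)
def crop(n,u0,v0,w,hh,name,k=None,marks=[]):
    im=r.camera(n)[:,:,::-1].copy()
    k=k or min(800/w,600/hh)
    c=cv2.resize(im[v0:v0+hh,u0:u0+w],None,fx=k,fy=k,interpolation=cv2.INTER_CUBIC)
    for P in marks:
        u,v=proj(n,P)[0]; cv2.drawMarker(c,(int((u-u0+.5)*k),int((v-v0+.5)*k)),(255,255,0),cv2.MARKER_CROSS,10,1)
    # ticks
    for u in range((u0//20+1)*20,u0+w,20):
        x=int((u-u0)*k);cv2.line(c,(x,0),(x,6),(255,255,255),1);cv2.putText(c,str(u),(x-10,18),0,.4,(255,255,255),1)
    for v in range((v0//20+1)*20,v0+hh,20):
        y=int((v-v0)*k);cv2.line(c,(0,y),(6,y),(255,255,255),1);cv2.putText(c,str(v),(8,y+4),0,.4,(255,255,255),1)
    cv2.imwrite(f"pics/{name}.png",c)
E
python3 - <<'E'
from h import *
crop("top",160,80,220,165,"tc1"); crop("side",320,120,200,150*1,"sc1"); crop("side",320,220,160,120,"sc2")
E
```

```text
(no output)
```

View pics/tc1.png

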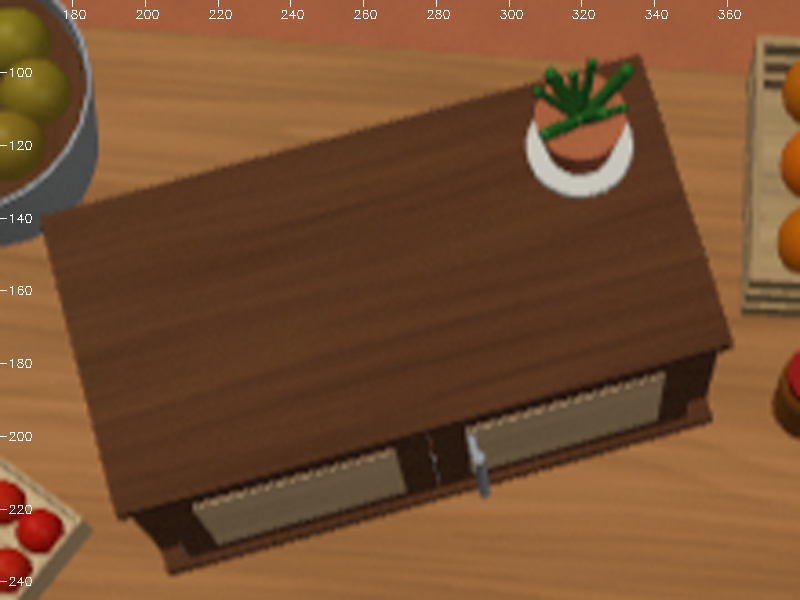

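View pics/sc1.png

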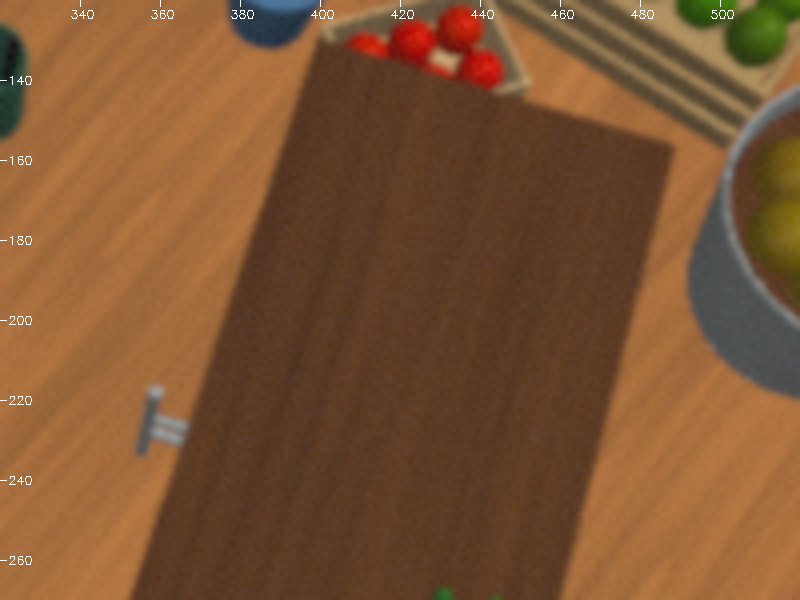

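View pics/sc2.png

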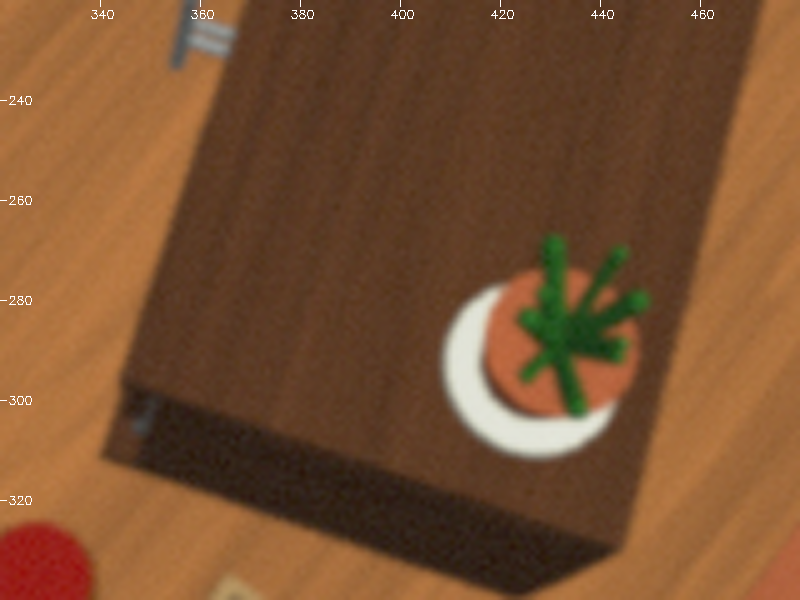

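```bash
python3 - <<'E'
from h import *
T=dict(BL=(171.6,139.1),BR=(336,95.1),FR=(361,175.4),FL=(192.7,222.2))
S=dict(BL=(488.3,156.8),BR=(444,330),FR=(344.4,296),FL=(400.5,128.8))
for k in T:
    print(k,atz("top",*T[k],.25),atz("side",*S[k],.25),tri(S[k],T[k]))
# fit pose
from scipy.optimize import least_squares
L=dict(BL=(.25,.265),BR=(.25,-.265),FR=(-.022,-.265),FL=(-.022,.265))
def pts(p):
    c,s=np.cos(p[2]),np.sin(p[2])
    return {k:np.array([p[0]+c*x-s*y,p[1]+s*x+c*y,.25]) for k,(x,y) in L.items()}
def f(p):
    q=pts(p);return np.concatenate([proj("top",q[k])[0]-T[k] for k in T]+[proj("side",q[k])[0]-S[k] for k in T])
s=least_squares(f,[.6,.1,0.25]);print(s.x,np.degrees(s.x[2]),s.fun.round(1))
# dial
print("pan",atz("top",431,268,.093),atz("side",222,319,.093),"dial",atz("top",481,240,.075),atz("side",210,390,.075))
print("handle", tri((358.5,218),(289,200)))
E
```

```text
BL [0.75360278 0.47050375 0.25      ] [0.75667062 0.47320171 0.25      ] (array([0.7554488 , 0.47216359, 0.24904196]), np.float64(0.003708601085589339))
BR [ 0.93744682 -0.02203659  0.25      ] [ 0.94125602 -0.01894395  0.25      ] (array([ 0.94000157, -0.02034923,  0.24821511]), np.float64(0.004613545127671888))
FR [ 0.68224107 -0.11507463  0.25      ] [ 0.69108086 -0.11284235  0.25      ] (array([ 0.68826561, -0.11320694,  0.23701034]), np.float64(0.006566003530984722))
FL [0.49908152 0.3751096  0.25      ] [0.50505888 0.38493811 0.25      ] (array([0.50246292, 0.37905541, 0.2515482 ]), np.float64(0.010843727251631914))
[0.61448579 0.13973639 0.35738334] 20.476557291831273 [-1.5 -0.9 -0.2 -1.2  0.5 -1.3 -1.7 -0.8  0.2 -0.7 -0.4  0.7 -2.2 -0.1
 -2.   0.3]
pan [ 0.44066608 -0.36718917  0.093     ] [ 0.44621652 -0.36334787  0.093     ] dial [ 0.5482964  -0.53100196  0.075     ] [ 0.5530143  -0.52886514  0.075     ]
handle (array([0.58675105, 0.09065453, 0.24271742]), np.float64(0.013427316669014715))
```

```bash
cat >> h.py <<'E'
CB=[0.6145,0.1397,0.3574]
def cw(p,cb=None):
    x0,y0,a=cb or CB; c,s=np.cos(a),np.sin(a); p=np.asarray(p,float)
    return np.array([x0+c*p[0]-s*p[1],y0+s*p[0]+c*p[1],p[2]])
def handle(q,z=.207,cb=None):
    fx,fy=-.002-.24*np.sin(q),.24-.24*np.cos(q)
    c,s=np.cos(q),np.sin(q); hx,hy=-.049,-.035
    return cw([fx+c*hx-s*hy,fy+s*hx+c*hy,z],cb)
E
python3 - <<'E'
from h import *
import h
from scipy.optimize import least_squares
T=dict(BL=(171.6,139.1),BR=(336,95.1),FR=(361,175.4),FL=(192.7,222.2))
S=dict(BL=(488.3,156.8),BR=(444,330),FR=(344.4,296),FL=(400.5,128.8))
L=dict(BL=(.25,.265,.25),BR=(.25,-.265,.25),FR=(-.022,-.265,.25),FL=(-.022,.265,.25))
# plinth front corners in top
TP=dict(a=((206.5,237.5),(-.022,.265,.018)),b=((355.5,195.7),(-.022,-.265,.018)))
o=.4
def f(p):
    cb=list(p[:3]);e=[]
    for k in T: e+=list(proj("top",cw(L[k],cb))[0]-T[k]+o)+list(proj("side",cw(L[k],cb))[0]-S[k]+o)
    return np.array(e)
s=least_squares(f,[.6,.1,0.25]);print(s.x,s.fun.reshape(-1,4).round(1))
for k,(m,l) in TP.items(): print(k,proj("top",cw(l,list(s.x)))[0]-m)
cb=list(s.x)
for q in (0,.05,.1,.15,.2):
    print(q,proj("side",handle(q,.228,cb)),proj("side",handle(q,.1,cb)),proj("top",handle(q,.228,cb)),proj("top",handle(q,.1,cb)))
E
```

```text
[0.61407916 0.14046626 0.35728513] [[-1.4 -0.4  0.6 -0.5]
 [-0.1 -0.7 -0.   0.8]
 [ 0.6 -0.8 -1.7 -0. ]
 [-1.5 -0.3 -1.5  0.5]]
a [-1.58091963 -0.65703559]
b [-0.07116715 -0.97136309]
0 [[357.86506626 217.58115495]] [[354.51864992 232.63229577]] [[290.9326948  205.30732396]] [[292.28803779 215.16701479]]
0.05 [[354.19500653 217.12403925]] [[351.1694999 232.210905 ]] [[292.51202159 208.25255096]] [[293.76259527 217.92428065]]
0.1 [[350.65307409 216.46719806]] [[347.93751541 231.60504523]] [[293.86105488 211.22019737]] [[295.02214899 220.70215146]]
0.15 [[347.24957294 215.61284677]] [[344.83198314 230.81671412]] [[294.97568955 214.20296996]] [[296.06291227 223.49379138]]
0.2 [[343.9943035  214.56386826]] [[341.86174253 229.84851209]] [[295.85237481 217.19348973]] [[296.88161802 226.29228822]]
```

```bash
sed -i 's/^CB=.*/CB=[0.6141,0.1405,0.3573]/' h.py; cat >> h.py <<'E'
def Rdown(jaw_deg, tilt=0, ax=None):
    """tool z down, tool y at heading jaw_deg"""
    a=np.radians(jaw_deg); y=np.array([np.cos(a),np.sin(a),0]); z=np.array([0,0,-1.]); x=np.cross(y,z)
    return np.c_[x,y,z]
def plan(pos,Rm=None,n=None,vmax=3.5,g=0,start=None,rnd=(2,1)):
    s=r.get_state(); p=np.array(s["position"]);Q=np.array(s["ee_rot"])
    if start: p,Q=start
    if Rm is None: Rm=Q
    pos=np.array(pos,float)
    w=R.from_matrix(Q.T@Rm).as_rotvec(degrees=True)
    n=n or max(1,int(np.ceil(max(np.linalg.norm(pos-p)*100/vmax,np.linalg.norm(w)/7.1))))
    rows=[];cp,cQ=p,Q
    for i in range(n):
        tp=p+(pos-p)*(i+1)/n; 
        d=np.round(cQ.T@(tp-cp)*100,rnd[0]); ww=R.from_matrix(cQ.T@(Q@R.from_rotvec(w*(i+1)/n,degrees=True).as_matrix())).as_rotvec(degrees=True).round(rnd[1])
        rows.append([*d,*ww,g]); cp=cp+cQ@d/100; cQ=cQ@R.from_rotvec(ww,degrees=True).as_matrix()
    for i in range(0,n,5): print("[%s]"%", ".join("%g"%(v+0) for row in rows[i:i+5] for v in row))
    print("end",cp.round(4)); return cp,cQ
def cwq(p): # world->cupboard
    a=CB[2];c,s=np.cos(a),np.sin(a);d=np.asarray(p)[:2]-CB[:2];return np.array([c*d[0]+s*d[1],-s*d[0]+c*d[1],p[2]])
def st():
    s=r.get_state();print("t %.2f pos %s jaw %.1f z %s q %s F %s op %.4f"%(s["t"],s["position"].round(4),np.degrees(np.arctan2(s["ee_rot"][1,1],s["ee_rot"][0,1])),s["ee_rot"][:,2].round(3),s["q"].round(1),s["ft_force"].round(1),s["opening"]))
E
python3 - <<'E'
from h import *
for nm,u,z in [("pencup",(224,311),.09),("plant",(155,265),.08),("onion",(356,286),.05),("jar",(385,184),.11),("punnet",(155,222),.05)]:
    p=atz("top",*u,z);print(nm,p.round(3),cwq(p).round(3))
for q in(0,.3,.6,.9,1.2,1.45): print(q,handle(q).round(3))
p=handle(.01); a=handle(.01); 
print("above");e=plan([p[0],p[1],.30],Rdown(-69.5))
E
```

```text
pencup [0.255 0.279 0.09 ] [-0.288  0.256  0.09 ]
plant [0.385 0.518 0.08 ] [-0.082  0.434  0.08 ]
onion [ 0.37  -0.134  0.05 ] [-0.325 -0.172  0.05 ]
jar [ 0.704 -0.204  0.11 ] [-0.037 -0.355  0.11 ]
punnet [0.532 0.546 0.05 ] [0.065 0.408 0.05 ]
0 [0.579 0.09  0.207]
0.3 [0.525 0.067 0.207]
0.6 [0.471 0.071 0.207]
0.9 [0.423 0.102 0.207]
1.2 [0.383 0.155 0.207]
1.45 [0.361 0.215 0.207]
above
[-2.55, -1.62, -0.33, 0, 0, 6.9, 0, -2.72, -1.31, -0.33, 0, 0, 6.9, 0, -2.86, -0.97, -0.33, 0, 0, 6.9, 0, -2.95, -0.62, -0.33, 0, 0, 6.8, 0, -3.01, -0.26, -0.33, 0, 0, 6.9, 0]
[-3.02, 0.1, -0.33, 0, 0, 6.9, 0, -2.98, 0.46, -0.33, 0, 0, 6.9, 0, -2.91, 0.82, -0.32, 0, 0, 6.9, 0, -2.79, 1.16, -0.33, 0, 0, 6.9, 0, -2.63, 1.48, -0.33, 0, 0, 6.9, 0]
[-2.43, 1.79, -0.33, 0, 0, 6.8, 0, -2.2, 2.07, -0.33, 0, 0, 6.9, 0, -1.94, 2.31, -0.33, 0, 0, 6.9, 0, -1.64, 2.54, -0.33, 0, 0, 6.9, 0, -1.33, 2.71, -0.33, 0, 0, 6.9, 0]
[-1, 2.85, -0.33, 0, 0, 6.9, 0, -0.64, 2.95, -0.33, 0, 0, 6.9, 0, -0.29, 3.01, -0.33, 0, 0, 6.9, 0, 0.08, 3.01, -0.33, 0, 0, 6.8, 0, 0.43, 2.99, -0.33, 0, 0, 6.9, 0]
[0.8, 2.92, -0.33, 0, 0, 6.9, 0]
end [0.5769 0.0887 0.3   ]
```

```bash
python3 -m jog '[-2.6,-1.6,-0.6,0,0,7,0, -2.7,-1.3,-0.6,0,0,7,0, -2.9,-1,-0.6,0,0,7,0, -3,-0.6,-0.3,0,0,7,0, -3,-0.3,-0.3,0,0,7,0]'; python3 -m jog '[-3,0.1,-0.3,0,0,7,0, -3,0.5,-0.3,0,0,7,0, -2.9,0.8,-0.3,0,0,7,0, -2.8,1.2,-0.3,0,0,7,0, -2.6,1.5,-0.3,0,0,7,0]'; python3 -m jog '[-2.4,1.8,-0.3,0,0,7,0, -2.2,2.1,-0.3,0,0,7,0, -1.9,2.3,-0.3,0,0,7,0, -1.6,2.5,-0.3,0,0,7,0, -1.3,2.7,-0.3,0,0,7,0]'; python3 - <<'E'
from h import *
st();p=handle(.01)
plan([p[0],p[1],.30],Rdown(-69.5))
E
```

```text
t: 0.67
position: [0.251, 0.4426, 0.2552]
ee_rot: [[-0.64, 0.768, 0.0], [0.768, 0.64, 0.0], [0.0, 0.001, -1.0]]
ft_force: [0.0, 0.6, -0.2]
opening: 0.0913
t: 1.08
position: [0.3522, 0.3303, 0.2701]
ee_rot: [[-0.083, 0.997, 0.0], [0.997, 0.083, 0.0], [0.0, 0.0, -1.0]]
ft_force: [0.9, 0.9, 0.3]
opening: 0.0912
t: 1.5
position: [0.4518, 0.2183, 0.2851]
ee_rot: [[0.504, 0.864, 0.0], [0.864, -0.504, 0.0], [0.0, -0.0, -1.0]]
ft_force: [0.0, -0.2, 0.2]
opening: 0.0917
t 1.50 pos [0.4518 0.2183 0.2851] jaw -30.2 z [ 0.  0. -1.] q [24.5  9.9 93.3  0.  76.8 54.7] F [ 0.  -0.2  0.2] op 0.0917
[-0.82, 2.89, -0.25, 0, 0, 6.5, 0, -0.48, 2.96, -0.25, 0, 0, 6.6, 0, -0.14, 3, -0.25, 0, 0, 6.5, 0, 0.2, 2.99, -0.24, 0, 0, 6.6, 0, 0.54, 2.96, -0.25, 0, 0, 6.5, 0]
[0.87, 2.87, -0.25, 0, 0, 6.6, 0]
end [0.5768 0.0887 0.3   ]
```

```bash
python3 -m jog '[-0.8,2.9,-0.3,0,0,6.5,0, -0.5,3,-0.3,0,0,6.5,0, -0.1,3,-0.2,0,0,6.5,0, 0.2,3,-0.2,0,0,6.5,0, 0.5,3,-0.2,0,0,6.5,0]'; python3 -m jog '[0.9,2.9,-0.3,0,0,6.6,0, 0,0,0,0,0,0,0]'; python3 - <<'E'
from h import *
st();p=handle(.01)
plan([p[0],p[1],.30],Rdown(-69.5))
crop("side",300,160,160,120,"s1",marks=[handle(0.01),handle(.01,.228)]); crop("top",240,150,140,105,"t1",marks=[handle(0.01),handle(.01,.228)])
E
```

```text
t: 1.92
position: [0.5575, 0.1105, 0.297]
ee_rot: [[0.889, 0.458, -0.0], [0.458, -0.889, 0.0], [-0.0, -0.0, -1.0]]
ft_force: [1.1, 0.1, 0.4]
opening: 0.0913
t: 2.08
position: [0.5816, 0.0864, 0.2996]
ee_rot: [[0.936, 0.352, 0.002], [0.352, -0.936, -0.002], [0.001, 0.003, -1.0]]
ft_force: [-0.4, 0.6, 0.1]
opening: 0.0911
t 2.08 pos [0.5816 0.0864 0.2996] jaw -69.4 z [ 0.002 -0.002 -1.   ] q [ 7.4 17.6 80.9 -0.1 81.4 76.8] F [-0.4  0.6  0.1] op 0.0911
[-0.37, -0.38, -0.05, 0.2, -0.1, 0.1, 0]
end [0.5768 0.0887 0.3   ]
```

View pics/s1.png

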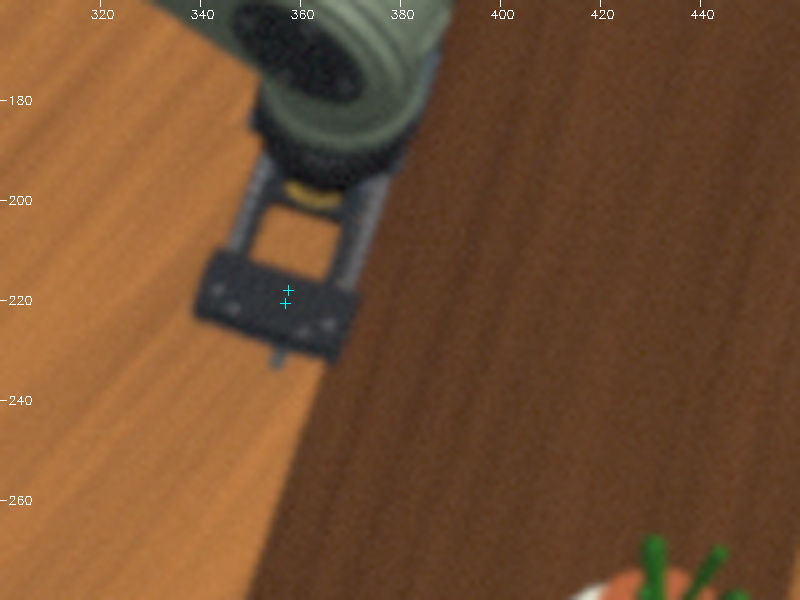

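View pics/t1.png

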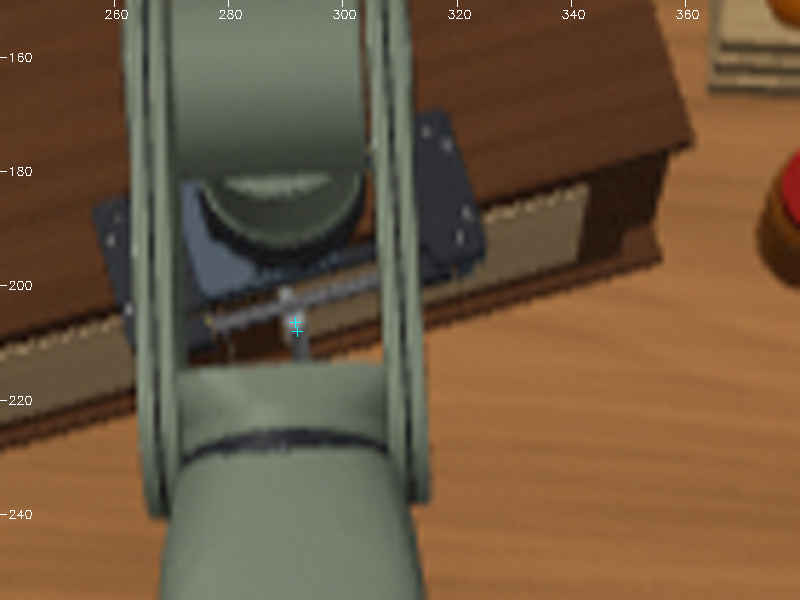

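```bash
python3 -m jog '[-0.4,-0.4,0,0,0,0,0, 0,0,3,0,0,0,0, 0,0,3,0,0,0,0, 0,0,2,0,0,0,0, 0,0,1.4,0,0,0,0]'; python3 -m jog '[0,0,0,0,0,0,255, 0,0,0,0,0,0,255, 0,0,0,0,0,0,255, 0,0,0,0,0,0,255, 0,0,0,0,0,0,255]' 25; python3 - <<'E'
from h import *
st()
E
```

```text
t: 2.6
position: [0.5703, 0.0938, 0.2038]
ee_rot: [[0.932, 0.361, -0.004], [0.361, -0.933, -0.0], [-0.004, -0.001, -1.0]]
ft_force: [-0.0, -0.0, -0.9]
opening: 0.0915
t: 3.02
position: [0.5735, 0.0928, 0.2074]
ee_rot: [[0.933, 0.359, 0.003], [0.359, -0.933, 0.0], [0.003, 0.0, -1.0]]
ft_force: [0.3, 0.5, -0.2]
opening: 0.0607
t 3.02 pos [0.5735 0.0928 0.2074] jaw -69.0 z [ 0.003  0.    -1.   ] q [ 8.1 19.7 91.1  0.  69.1 77. ] F [ 0.3  0.5 -0.2] op 0.0607
```

```bash
python3 -m jog '[0,0,0,0,0,0,255, 0,0,0,0,0,0,255, 0,0,0,0,0,0,255, 0,0,0,0,0,0,255, 0,0,0,0,0,0,255]' 25; python3 -m jog '[0,0,0,0,0,0,255, 0,0,0,0,0,0,255, 0,0,0,0,0,0,255, 0,0,0,0,0,0,255]' 25; python3 - <<'E'
from h import *
st()
E
```

```text
t: 3.43
position: [0.573, 0.0925, 0.206]
ee_rot: [[0.934, 0.359, -0.0], [0.359, -0.934, 0.0], [-0.0, -0.0, -1.0]]
ft_force: [-0.3, 0.4, -0.4]
opening: 0.0272
t: 3.77
position: [0.5747, 0.0894, 0.2059]
ee_rot: [[0.933, 0.359, 0.004], [0.359, -0.933, -0.006], [0.001, 0.007, -1.0]]
ft_force: [4.7, -9.3, -2.7]
opening: 0.0093
t 3.77 pos [0.5747 0.0894 0.2059] jaw -69.0 z [ 0.004 -0.006 -1.   ] q [ 7.9 19.8 91.2 -0.4 68.9 77. ] F [ 4.7 -9.3 -2.7] op 0.0093
```

```bash
cat >> h.py <<'E'
def doorplan(q0,q1,n,g=255,p0=None,turn=1.0,rnd=(2,1)):
    s=r.get_state();p=np.array(s["position"]);Q=np.array(s["ee_rot"])
    off=p-handle(q0); off[2]=0
    cp,cQ,z=p.copy(),Q.copy(),p[2]; Q0=Q.copy(); rows=[]
    for i in range(n):
        f=(i+1)/n; q=q0+(q1-q0)*f
        tp=handle(q)+off*(1-f); tp[2]=z+(0.2055-z)*f
        tR=R.from_rotvec([0,0,turn*(q-q0)]).as_matrix()@Q0
        d=np.round(cQ.T@(tp-cp)*100,rnd[0]);ww=R.from_matrix(cQ.T@tR).as_rotvec(degrees=True).round(rnd[1])
        rows.append([*d,*ww,g]);cp=cp+cQ@d/100;cQ=cQ@R.from_rotvec(ww,degrees=True).as_matrix()
    for i in range(0,n,5): print("[%s]"%", ".join("%g"%(v+0) for row in rows[i:i+5] for v in row))
    print("end",cp.round(4))
E
python3 - <<'E'
from h import *
print((r.get_state()["position"]-handle(.01)).round(4))
doorplan(0.01,.5,10)
E
```

```text
[-0.0021  0.0006 -0.0011]
[-0.98, 0.2, 0, 0, 0, -2.8, 255, -0.97, 0.08, 0.01, 0, 0, -2.8, 255, -0.95, -0.03, 0, 0, 0.1, -2.8, 255, -0.92, -0.14, 0, 0, 0, -2.8, 255, -0.87, -0.24, 0, 0, 0, -2.8, 255]
[-0.82, -0.35, 0, 0, 0, -2.8, 255, -0.76, -0.44, 0, 0, 0, -2.9, 255, -0.69, -0.53, 0, 0, 0.1, -2.8, 255, -0.6, -0.61, 0, 0, 0, -2.8, 255, -0.52, -0.68, 0, 0, 0, -2.8, 255]
end [0.4886 0.0671 0.2055]
```

```bash
python3 -m jog '[-1,0.2,0,0,0,-2.8,255, -1,0.1,0,0,0,-2.8,255, -0.9,0,0,0,0,-2.8,255, -0.9,-0.1,0,0,0,-2.8,255, -0.9,-0.2,0,0,0,-2.8,255]'; python3 -m jog '[-0.8,-0.3,0,0,0,-2.8,255, -0.8,-0.4,0,0,0,-2.8,255, -0.7,-0.5,0,0,0,-2.8,255, -0.6,-0.6,0,0,0,-2.8,255, -0.5,-0.7,0,0,0,-2.8,255]';python3 - <<'E'
from h import *
st();print((r.get_state()["position"]-handle(.5)).round(4))
doorplan(0.48,1.0,10)
E
```

```text
t: 4.18
position: [0.5321, 0.0679, 0.2059]
ee_rot: [[0.817, 0.576, 0.004], [0.576, -0.817, -0.006], [-0.001, 0.008, -1.0]]
ft_force: [4.8, -10.1, -2.0]
opening: 0.0094
t: 4.6
position: [0.4877, 0.064, 0.2059]
ee_rot: [[0.653, 0.757, 0.0], [0.757, -0.653, -0.009], [-0.007, 0.006, -1.0]]
ft_force: [-0.5, -13.5, 1.1]
opening: 0.0093
t 4.60 pos [0.4877 0.064  0.2059] jaw -40.8 z [ 0.    -0.009 -1.   ] q [  6.5  11.9 102.4  -0.6  65.7  47.5] F [ -0.5 -13.5   1.1] op 0.0093
[-0.0008 -0.0032 -0.0011]
[-0.43, -0.79, 0, 0, 0, -3, 255, -0.33, -0.84, 0, 0, 0, -3, 255, -0.2, -0.9, 0, -0.1, 0, -2.9, 255, -0.08, -0.93, 0, 0, 0.1, -3, 255, 0.04, -0.95, 0, 0, 0, -3, 255]
[0.17, -0.97, 0, 0, 0, -3, 255, 0.3, -0.96, 0, 0, 0, -3, 255, 0.43, -0.94, -0.01, -0.1, 0, -2.9, 255, 0.55, -0.92, 0, 0, 0.1, -3, 255, 0.68, -0.87, -0.01, 0, 0, -3, 255]
end [0.4083 0.1172 0.2055]
```

```bash
python3 -m jog '[-0.6,-0.6,0,0,0,-3,255, -0.3,-0.8,0,0,0,-3,255, -0.2,-0.9,0,0,0,-3,255, -0.1,-0.9,0,0,0,-3,255, 0,-0.9,0,0,0,-3,255]'; python3 -m jog '[0.2,-1,0,0,0,-3,255, 0.3,-1,0,0,0,-3,255, 0.4,-0.9,0,0,0,-3,255, 0.6,-0.9,0,0,0,-3,255, 0.7,-0.9,0,0,0,-3,255]';python3 - <<'E'
from h import *
st();print((r.get_state()["position"]-handle(1.0)).round(4))
doorplan(1.0,1.46,10)
E
```

```text
t: 5.02
position: [0.445, 0.0794, 0.2059]
ee_rot: [[0.435, 0.9, -0.003], [0.9, -0.435, -0.006], [-0.007, -0.0, -1.0]]
ft_force: [-2.7, -8.6, 3.3]
opening: 0.0092
t: 5.43
position: [0.4058, 0.1162, 0.2058]
ee_rot: [[0.187, 0.982, -0.008], [0.982, -0.187, -0.007], [-0.008, -0.006, -1.0]]
ft_force: [-9.1, -8.6, 7.7]
opening: 0.0095
t 5.43 pos [0.4058 0.1162 0.2058] jaw -10.8 z [-0.008 -0.007 -1.   ] q [ 14.6   5.9 110.   -0.3  64.7  25.5] F [-9.1 -8.6  7.7] op 0.0095
[-0.0025 -0.0011 -0.0012]
[0.68, -0.73, 0, 0, 0, -2.6, 255, 0.77, -0.68, 0, 0, 0, -2.7, 255, 0.85, -0.63, 0.01, -0.1, -0.1, -2.6, 255, 0.93, -0.55, -0.01, 0, 0, -2.6, 255, 1, -0.48, 0, 0, 0, -2.7, 255]
[1.06, -0.41, 0, 0, 0, -2.6, 255, 1.11, -0.31, -0.01, -0.1, 0, -2.6, 255, 1.17, -0.23, 0, 0, 0, -2.7, 255, 1.2, -0.14, -0.01, 0, 0, -2.6, 255, 1.23, -0.03, 0, 0, -0.1, -2.7, 255]
end [0.36   0.2174 0.2055]
```

```bash
python3 -m jog '[0.6,-0.9,0,0,0,-2.6,255, 0.8,-0.7,0,0,0,-2.6,255, 0.8,-0.6,0,0,0,-2.6,255, 0.9,-0.6,0,0,0,-2.6,255, 1,-0.5,0,0,0,-2.6,255]'; python3 -m jog '[1,-0.4,0,0,0,-2.6,255, 1.1,-0.3,0,0,0,-2.6,255, 1.2,-0.2,0,0,0,-2.6,255, 1.2,-0.1,0,0,0,-2.6,255]';python3 - <<'E'
from h import *
st();s=r.get_state()
for q in(1.3,1.35,1.4,1.45): print(q,(s["position"]-handle(q)).round(4))
crop("side",280,60,240,180,"s2"); crop("top",160,150,200,150,"t2")
E
```

```text
t: 5.85
position: [0.379, 0.1627, 0.2058]
ee_rot: [[-0.038, 0.999, -0.003], [0.999, 0.038, -0.002], [-0.002, -0.003, -1.0]]
ft_force: [-2.6, -3.0, 0.4]
opening: 0.0092
t: 6.18
position: [0.3638, 0.2068, 0.2058]
ee_rot: [[-0.217, 0.976, -0.004], [0.976, 0.217, -0.002], [-0.001, -0.004, -1.0]]
ft_force: [-4.7, -2.9, 3.3]
opening: 0.0099
t 6.18 pos [0.3638 0.2068 0.2058] jaw 12.6 z [-0.004 -0.002 -1.   ] q [ 28.    5.4 110.5  -0.   64.3  15.5] F [-4.7 -2.9  3.3] op 0.0099
1.3 [-0.0094  0.029  -0.0012]
1.35 [-0.0048  0.0171 -0.0012]
1.4 [-0.0006  0.0048 -0.0012]
1.45 [ 0.0031 -0.008  -0.0012]
```

View pics/s2.png

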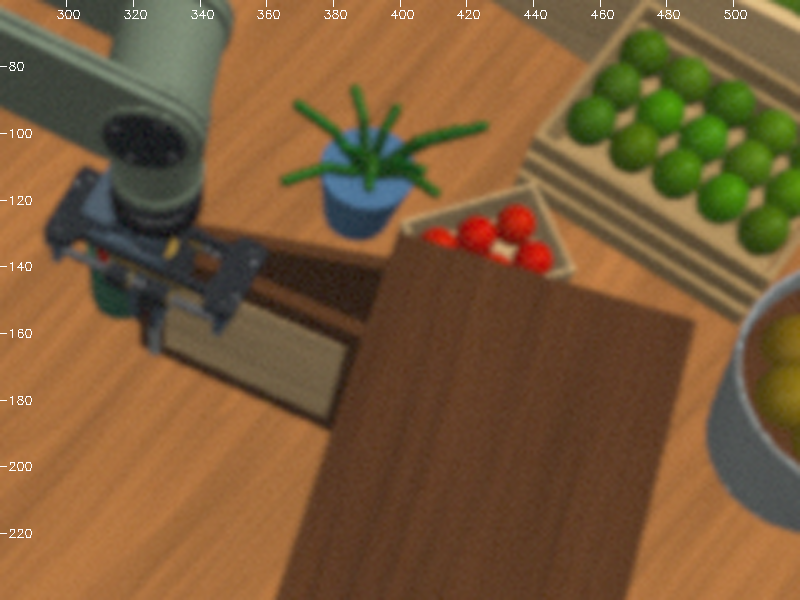

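View pics/t2.png

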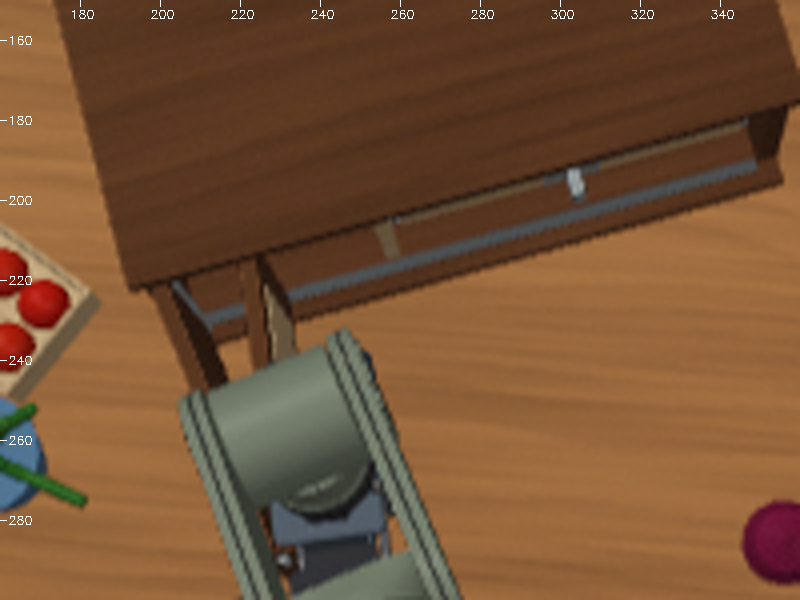

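```bash
python3 -m jog '[0.6,0,0,0,0,-1.5,255, 0.6,0,0,0,0,0,255, 0,0,0,0,0,0,255]'; python3 - <<'E'
from h import *
st();s=r.get_state()
for q in(1.4,1.45): print(q,(s["position"]-handle(q)).round(4))
E
```

```text
t: 6.53
position: [0.3624, 0.2125, 0.2057]
ee_rot: [[-0.245, 0.969, -0.001], [0.969, 0.245, -0.017], [-0.016, -0.005, -1.0]]
ft_force: [1.4, -22.5, 7.5]
opening: 0.0097
t 6.53 pos [0.3624 0.2125 0.2057] jaw 14.2 z [-0.001 -0.017 -1.   ] q [ 29.4   5.7 110.2  -0.9  64.6  15.6] F [  1.4 -22.5   7.5] op 0.0097
1.4 [-0.002   0.0104 -0.0013]
1.45 [ 0.0017 -0.0023 -0.0013]
```

```bash
python3 -m jog '[-0.5,0,0,0,0,0,120, 0,0,0,0,0,0,120, 0,0,0,0,0,0,120, 0,0,0,0,0,0,120, 0,0,0,0,0,0,120]'; python3 -m jog '[0,0,-1,0,0,0,120, 0,0,-2,0,0,0,120, 0,0,-3,0,0,0,60, 0,0,-3,0,0,0,0, 0,0,-3,0,0,0,0]'; python3 - <<'E'
from h import *
st()
im=r.camera("top"); crop("top",180,160,200,150,"t3")
E
```

```text
t: 6.95
position: [0.3645, 0.2146, 0.206]
ee_rot: [[-0.241, 0.971, 0.0], [0.971, 0.241, 0.001], [0.001, 0.0, -1.0]]
ft_force: [0.4, -1.1, 0.4]
opening: 0.0397
t: 7.37
position: [0.3641, 0.2144, 0.3272]
ee_rot: [[-0.241, 0.971, -0.0], [0.971, 0.241, 0.0], [0.0, -0.0, -1.0]]
ft_force: [-0.3, 0.4, 0.0]
opening: 0.0654
t 7.37 pos [0.3641 0.2144 0.3272] jaw 13.9 z [-0.  0. -1.] q [28.9  1.3 97.1  0.  81.6 15. ] F [-0.3  0.4  0. ] op 0.0654
```

View pics/t3.png

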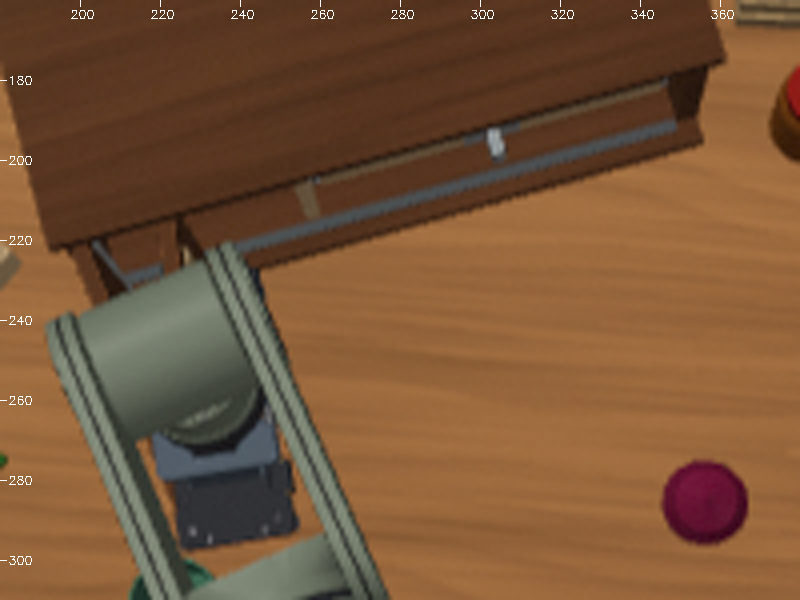

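```bash
python3 - <<'E'
from h import *
for p in [(.015,-.0895,.05),(.002,-.0895,.065),(.002,-.0895,.035),(.028,-.0895,.065)]: print(p,proj("top",cw(p)),cw(p).round(3))
crop("top",270,170,60,45,"t4",marks=[cw((.002,-.0895,.065)),cw((.002,-.0895,.035))])
E
```

```text
(0.015, -0.0895, 0.05) [[303.04060073 195.92134785]] [0.659 0.062 0.05 ]
(0.002, -0.0895, 0.065) [[304.0498539  198.34191485]] [0.647 0.057 0.065]
(0.002, -0.0895, 0.035) [[304.15666492 200.66574936]] [0.647 0.057 0.035]
(0.028, -0.0895, 0.065) [[301.9104616  191.11711358]] [0.672 0.066 0.065]
```

View pics/t4.png

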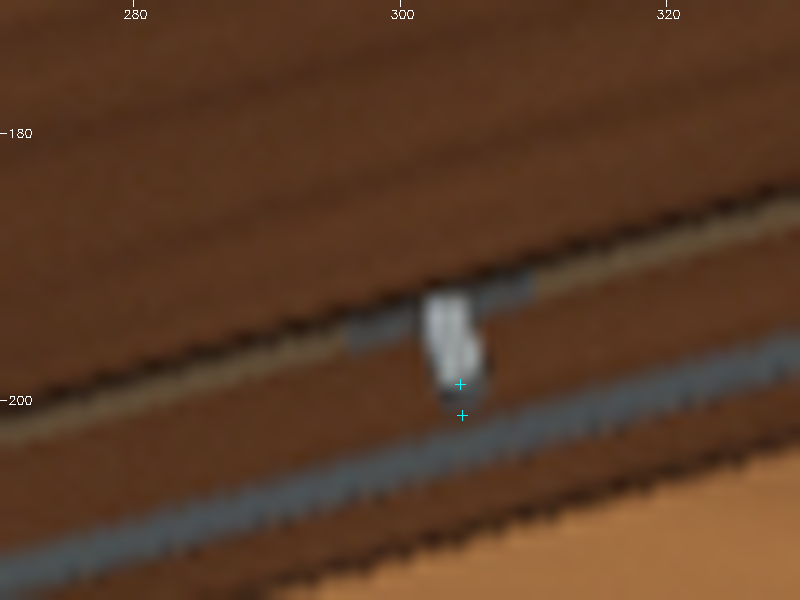

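```bash
cat >> h.py <<'E'
def Rtilt(t,flip=False):
    a=CB[2];X=np.array([np.cos(a),np.sin(a),0]);Y=np.array([-np.sin(a),np.cos(a),0]);Z=np.array([0,0,1.])
    t=np.radians(t); z=np.cos(t)*-Z+np.sin(t)*X; y=-Y; x=np.cross(y,z); return np.c_[x,y,z]
E
python3 - <<'E'
from h import *
st()
Rt=Rtilt(40);z=Rt[:,2]
G=cw([0.0,-.0895,.055])
W=G-z*.2; print(G,W)
s=plan(W+[0,0,.08],Rt)
s=plan(G-z*.1,Rt,start=s)
s=plan(G+z*.002,Rt,start=s,vmax=2)
E
```

```text
t 7.52 pos [0.3653 0.2151 0.328 ] jaw 13.9 z [ 0.005  0.003 -1.   ] q [28.9  1.3 97.1  0.  81.4 15. ] F [-0.9  0.2  0.4] op 0.0773
[0.64540227 0.05665241 0.055     ] [0.52496386 0.01168993 0.20820889]
[-1.81, 0.81, 0.31, -2.2, 2.5, 6.1, 0, -1.73, 1, 0.26, -2.2, 2.5, 6.2, 0, -1.63, 1.16, 0.23, -2.3, 2.5, 6.1, 0, -1.5, 1.32, 0.22, -2.2, 2.4, 6.2, 0, -1.36, 1.47, 0.21, -2.2, 2.5, 6.1, 0]
[-1.21, 1.6, 0.21, -2.2, 2.5, 6.1, 0, -1.04, 1.71, 0.22, -2.3, 2.5, 6.2, 0, -0.86, 1.8, 0.26, -2.2, 2.5, 6.1, 0, -0.67, 1.87, 0.29, -2.2, 2.4, 6.2, 0, -0.49, 1.92, 0.34, -2.2, 2.5, 6.1, 0]
[-0.29, 1.95, 0.4, -2.2, 2.5, 6.1, 0, -0.1, 1.96, 0.46, -2.3, 2.5, 6.2, 0, 0.09, 1.94, 0.54, -2.2, 2.5, 6.1, 0]
end [0.525  0.0117 0.2883]
[-1.03, 0, 3.23, 0, 0, 0, 0, -1.03, 0, 3.22, 0, 0, 0, 0, -1.03, -0.01, 3.23, 0, 0, 0, 0, -1.04, 0, 3.22, 0, 0, 0, 0, -1.03, 0, 3.23, 0, 0, 0, 0]
end [0.5852 0.0342 0.1316]
[0, 0, 1.7, 0, 0, 0, 0, 0, 0, 1.7, 0, 0, 0, 0, 0, 0, 1.7, 0, 0, 0, 0, 0, 0, 1.7, 0, 0, 0, 0, 0, 0, 1.7, 0, 0, 0, 0]
[0, 0, 1.7, 0, 0, 0, 0]
end [0.6467 0.0571 0.0535]
```

```bash
python3 -m jog '[-1.8,0.8,0.3,-2.2,2.5,6.1,0, -1.7,1,0.3,-2.2,2.5,6.1,0, -1.6,1.2,0.2,-2.2,2.5,6.1,0, -1.5,1.3,0.2,-2.2,2.5,6.1,0, -1.4,1.5,0.2,-2.2,2.5,6.1,0]'; python3 -m jog '[-1.2,1.6,0.2,-2.2,2.5,6.1,0, -1,1.7,0.2,-2.2,2.5,6.1,0, -0.9,1.8,0.3,-2.2,2.5,6.1,0, -0.7,1.9,0.3,-2.2,2.5,6.1,0, -0.5,1.9,0.3,-2.2,2.5,6.1,0]'; python3 -m jog '[-0.3,2,0.4,-2.2,2.5,6.1,0, -0.1,2,0.5,-2.3,2.5,6.2,0, 0.1,2,0.5,-2.2,2.5,6.1,0, 0,0,0,0,0,0,0]'; python3 - <<'E'
from h import *
st()
Rt=Rtilt(40);z=Rt[:,2]
G=cw([0.0,-.0895,.055])
s=plan(G-z*.1,Rt)
E
```

```text
t: 7.93
position: [0.4258, 0.1355, 0.3092]
ee_rot: [[0.269, 0.944, 0.192], [0.928, -0.307, 0.209], [0.256, 0.122, -0.959]]
ft_force: [0.5, 0.2, -0.1]
opening: 0.0911
t: 8.35
position: [0.487, 0.057, 0.2932]
ee_rot: [[0.631, 0.632, 0.45], [0.578, -0.77, 0.272], [0.518, 0.088, -0.851]]
ft_force: [-0.2, 0.5, -0.4]
opening: 0.0912
t: 8.68
position: [0.5242, 0.0086, 0.2823]
ee_rot: [[0.723, 0.352, 0.594], [0.269, -0.936, 0.227], [0.636, -0.004, -0.772]]
ft_force: [-0.7, 0.8, -0.5]
opening: 0.0914
t 8.68 pos [0.5242 0.0086 0.2823] jaw -69.4 z [ 0.594  0.227 -0.772] q [-12.7  -2.3 118.   37.1  35.7  31.7] F [-0.7  0.8 -0.5] op 0.0914
[-0.9, -0.04, 3.17, -0.1, 0.1, 0, 0, -0.9, -0.04, 3.16, 0, 0.1, 0, 0, -0.91, -0.04, 3.16, -0.1, 0.1, 0, 0, -0.91, -0.04, 3.16, 0, 0.1, -0.1, 0, -0.92, -0.05, 3.16, -0.1, 0.1, 0, 0]
end [0.5852 0.0341 0.1316]
```

```bash
python3 -m jog '[-0.9,0,3.2,0,0.1,0,0, -0.9,0,3.2,0,0.1,0,0, -0.9,-0.1,3.2,0,0.1,0,0, -0.9,0,3.2,0,0.1,0,0, -0.9,-0.1,3.2,0,0.1,0,0]'; python3 - <<'E'
from h import *
r.camera("top")
st()
Rt=Rtilt(40);z=Rt[:,2]
G=cw([0.0,-.0895,.055])
s=plan(G+z*.002,Rt,vmax=2)
crop("side",300,170,160,120,"s3",marks=[cw([.002,-.0895,.05])])
E
```

```text
t: 9.1
position: [0.5846, 0.0367, 0.14]
ee_rot: [[0.714, 0.361, 0.6], [0.274, -0.933, 0.234], [0.644, -0.003, -0.765]]
ft_force: [1.2, 0.6, 0.9]
opening: 0.0913
t 9.15 pos [0.584  0.0374 0.1359] jaw -68.8 z [ 0.596  0.236 -0.768] q [ -7.1  14.1 125.4  77.   18.4  -8.6] F [ 1.1  0.3 -3.9] op 0.0913
[-0.04, 0.08, 1.75, -0.1, 0, 0.1, 0, -0.04, 0.07, 1.76, -0.1, 0.1, 0, 0, -0.05, 0.08, 1.75, -0.2, 0, 0.1, 0, -0.04, 0.06, 1.76, -0.1, 0, 0, 0, -0.05, 0.07, 1.75, -0.1, 0, 0.1, 0]
[-0.04, 0.06, 1.75, -0.1, 0.1, 0, 0]
end [0.6466 0.0571 0.0535]
```

View pics/s3.png

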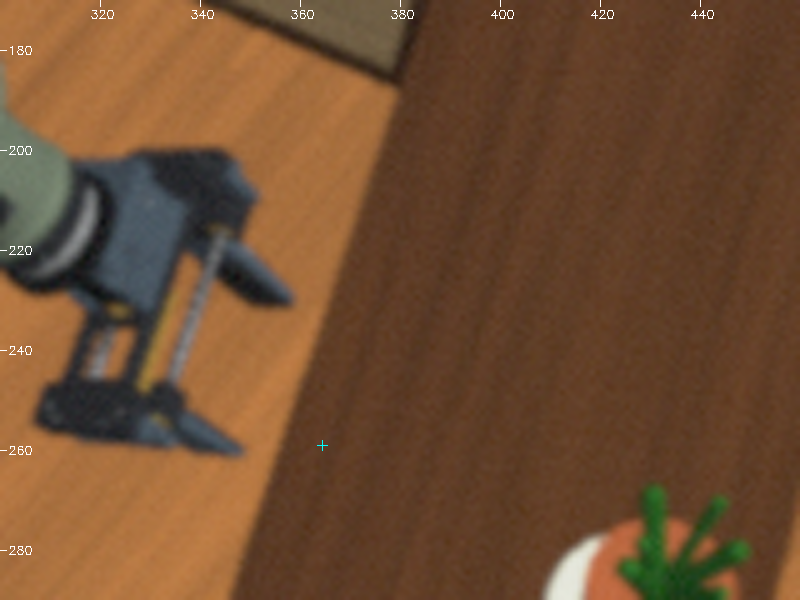

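```bash
python3 -m jog '[0,0.1,1.4,0,0,0,0, 0,0.1,1.4,0,0,0,0, 0,0.1,1.4,-0.2,0,0.1,0]'; python3 - <<'E'
from h import *
st()
Rt=Rtilt(40);z=Rt[:,2]
G=cw([0.0,-.0895,.055])
s=plan(G+z*.002,Rt,vmax=1.5)
E
```

```text
t: 9.45
position: [0.6124, 0.0431, 0.1125]
ee_rot: [[0.711, 0.356, 0.606], [0.271, -0.934, 0.231], [0.649, 0.0, -0.761]]
ft_force: [-0.4, 0.2, 0.1]
opening: 0.0911
t 9.45 pos [0.6124 0.0431 0.1125] jaw -69.1 z [ 0.606  0.231 -0.761] q [ -5.7  18.4 124.2  89.9  16.9 -20.8] F [-0.4  0.2  0.1] op 0.0911
[-0.2, -0.02, 1.38, -0.1, -0.1, 0.1, 0, -0.2, -0.02, 1.38, 0, -0.1, 0, 0, -0.2, -0.02, 1.37, -0.1, -0.1, 0.1, 0, -0.2, -0.02, 1.38, 0, -0.1, 0.1, 0, -0.19, -0.02, 1.38, -0.1, -0.1, 0, 0]
end [0.6466 0.0571 0.0535]
```

```bash
python3 -m jog '[-0.2,0,1.4,0,0,0,0, -0.2,0,1.4,0,-0.1,0,0, -0.2,0,1.4,0,-0.1,0,0, -0.2,0,1.4,0,0,0,0, -0.1,0,1.3,0,0,0,0]'; python3 - <<'E'
from h import *
st(); print(cwq(r.get_state()["position"]-.002*r.get_state()["ee_rot"][:,2]))
crop("side",300,170,160,120,"s4",marks=[cw([.002,-.0895,.05])])
crop("top",250,150,120,90,"t5",marks=[cw([.002,-.0895,.05])])
E
```

```text
t: 9.87
position: [0.6478, 0.0568, 0.054]
ee_rot: [[0.713, 0.357, 0.604], [0.272, -0.934, 0.231], [0.647, -0.0, -0.763]]
ft_force: [-0.1, 0.1, -0.2]
opening: 0.0913
t 9.87 pos [0.6478 0.0568 0.054 ] jaw -69.1 z [ 0.604  0.231 -0.763] q [ -3.6  26.7 122.8 114.1  17.1 -44.2] F [-0.1  0.1 -0.2] op 0.0913
[ 0.0010153  -0.09024196  0.05554639]
```

View pics/t5.png

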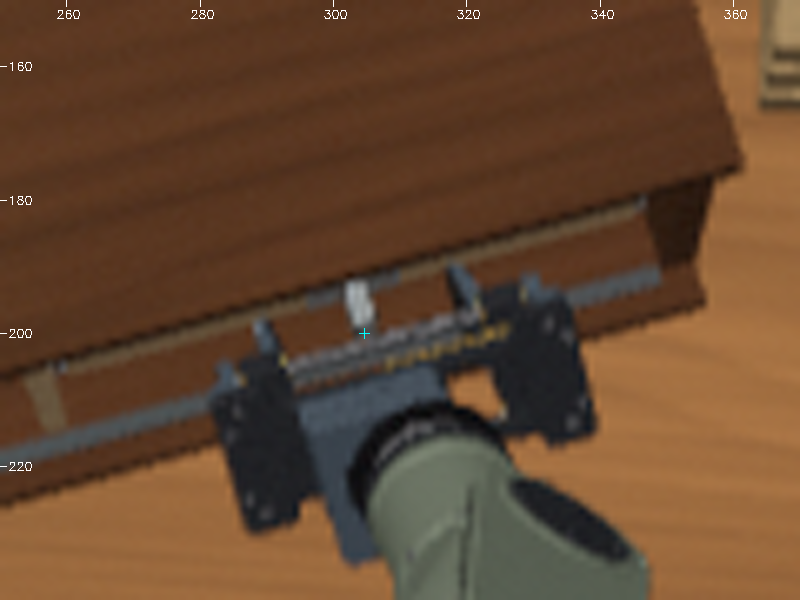

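```bash
for i in 1 2; do python3 -m jog '[0,0,0,0,0,0,255, 0,0,0,0,0,0,255, 0,0,0,0,0,0,255, 0,0,0,0,0,0,255, 0,0,0,0,0,0,255]' 35; done; python3 -m jog '[0,0,0,0,0,0,255, 0,0,0,0,0,0,255, 0,0,0,0,0,0,255]' 35;  python3 - <<'E'
from h import *
st(); s=r.get_state();Q=s["ee_rot"];p=s["position"]
X=np.array([np.cos(CB[2]),np.sin(CB[2]),0])
print((Q.T@-X*1.2).round(2), cwq(p))
E
```

```text
t: 10.38
position: [0.6472, 0.0559, 0.0535]
ee_rot: [[0.714, 0.355, 0.603], [0.271, -0.935, 0.229], [0.645, -0.0, -0.764]]
ft_force: [-0.5, 0.0, 0.3]
opening: 0.0609
t: 10.8
position: [0.6472, 0.056, 0.0526]
ee_rot: [[0.715, 0.355, 0.602], [0.271, -0.935, 0.229], [0.645, -0.001, -0.765]]
ft_force: [0.2, -0.1, 0.2]
opening: 0.0274
t: 11.05
position: [0.6466, 0.0575, 0.0526]
ee_rot: [[0.714, 0.358, 0.602], [0.272, -0.934, 0.232], [0.645, -0.002, -0.764]]
ft_force: [-1.6, 4.3, 0.3]
opening: 0.0119
t 11.05 pos [0.6466 0.0575 0.0526] jaw -69.0 z [ 0.602  0.232 -0.764] q [ -3.5  26.7 123.  114.2  17.2 -44.3] F [-1.6  4.3  0.3] op 0.0119
[-0.92 -0.01 -0.77] [ 0.00144447 -0.08911471  0.0526402 ]
```

```bash
python3 -m jog '[-0.75,0,-0.65,0,0,0,255, -0.75,0,-0.65,0,0,0,255, -0.75,0,-0.65,0,0,0,255, -0.75,0,-0.65,0,0,0,255, -0.75,0,-0.65,0,0,0,255]'; python3 -m jog '[-1.1,0,-0.95,0,0,0,255, -1.1,0,-0.95,0,0,0,255, -1.1,0,-0.95,0,0,0,255, -1.1,0,-0.95,0,0,0,255]'; python3 - <<'E'
from h import *
st(); s=r.get_state();Q=s["ee_rot"];p=s["position"]
print(cwq(p))
E
```

```text
t: 11.47
position: [0.5995, 0.0397, 0.0527]
ee_rot: [[0.715, 0.358, 0.601], [0.272, -0.934, 0.232], [0.644, -0.002, -0.765]]
ft_force: [0.2, 6.0, -4.8]
opening: 0.0112
t: 11.8
position: [0.5442, 0.0189, 0.0527]
ee_rot: [[0.716, 0.358, 0.599], [0.273, -0.934, 0.231], [0.642, -0.002, -0.766]]
ft_force: [1.6, 5.8, -6.5]
opening: 0.0114
t 11.80 pos [0.5442 0.0189 0.0527] jaw -69.0 z [ 0.599  0.231 -0.766] q [-10.7  21.6 135.4 121.   23.3 -58.4] F [ 1.6  5.8 -6.5] op 0.0114
[-0.10804598 -0.08948045  0.0526698 ]
```

```bash
python3 -m jog '[-0.95,0,-0.8,0,0,0,255, -0.95,0,-0.8,0,0,0,255, -0.95,0,-0.8,0,0,0,255, -0.95,0,-0.8,0,0,0,255]'; python3 - <<'E'
from h import *
st(); s=r.get_state();Q=s["ee_rot"];p=s["position"]
print(cwq(p))
E
```

```text
t: 12.13
position: [0.4976, 0.0013, 0.0527]
ee_rot: [[0.716, 0.358, 0.599], [0.273, -0.934, 0.231], [0.642, -0.002, -0.767]]
ft_force: [-0.0, 5.5, -3.6]
opening: 0.0118
t 12.13 pos [0.4976 0.0013 0.0527] jaw -69.0 z [ 0.599  0.231 -0.767] q [-15.4  19.5 140.7 120.7  26.4 -63. ] F [-0.   5.5 -3.6] op 0.0118
[-0.1578247  -0.08964717  0.05270348]
```

```bash
python3 -m jog '[-1,0,-0.8,0,-1.5,0,255, -1,0,-0.77,0,-1.5,0,255, -1,0,-0.75,0,-1.5,0,255, -1,0,-0.73,0,-1.5,0,255]'; python3 - <<'E'
from h import *
st(); s=r.get_state();Q=s["ee_rot"];p=s["position"]
print(cwq(p))
E
```

```text
t: 12.47
position: [0.4519, -0.016, 0.0536]
ee_rot: [[0.773, 0.358, 0.523], [0.294, -0.934, 0.204], [0.562, -0.004, -0.827]]
ft_force: [-0.9, 7.0, -0.6]
opening: 0.012
t 12.47 pos [ 0.4519 -0.016   0.0536] jaw -69.0 z [ 0.523  0.204 -0.827] q [-18.1  15.3 141.7 102.2  21.4 -46.9] F [-0.9  7.  -0.6] op 0.0120
[-0.20668459 -0.08983701  0.05355851]
```

```bash
python3 -m jog '[-0.7,0,-0.46,0,-0.5,0,255, -0.7,0,-0.46,0,0,0,255, -0.4,0,-0.26,0,0,0,255]'; python3 - <<'E'
from h import *
st(); s=r.get_state();Q=s["ee_rot"];p=s["position"]
print(cwq(p))
E
```

```text
t: 12.72
position: [0.4344, -0.0226, 0.0543]
ee_rot: [[0.774, 0.36, 0.52], [0.296, -0.933, 0.205], [0.559, -0.005, -0.829]]
ft_force: [31.1, 20.6, -32.8]
opening: 0.0115
t 12.72 pos [ 0.4344 -0.0226  0.0543] jaw -68.9 z [ 0.52   0.205 -0.829] q [-20.5  14.4 143.2 100.4  22.4 -47.4] F [ 31.1  20.6 -32.8] op 0.0115
[-0.22545572 -0.08997193  0.05431595]
```

```bash
python3 -m jog '[0.2,0,0.13,0,0,0,255, 0,0,0,0,0,0,100, 0,0,0,0,0,0,0, 0,0,0,0,0,0,0, 0,0,0,0,0,0,0]'; python3 - <<'E'
from h import *
st(); s=r.get_state();Q=s["ee_rot"];p=s["position"]
print(cwq(p))
E
```

```text
t: 13.13
position: [0.4351, -0.0248, 0.0533]
ee_rot: [[0.779, 0.354, 0.518], [0.295, -0.935, 0.196], [0.554, -0.0, -0.833]]
ft_force: [0.6, 0.2, -0.2]
opening: 0.0352
t 13.13 pos [ 0.4351 -0.0248  0.0533] jaw -69.2 z [ 0.518  0.196 -0.833] q [-20.2  14.4 143.1 100.5  21.7 -47.1] F [ 0.6  0.2 -0.2] op 0.0352
[-0.2254639  -0.09222709  0.05332862]
```

```bash
python3 -m jog '[0,0,-1,0,0,0,0, 0,0,-2,0,0,0,0, -0.5,0,-2.5,0,-3,0,0, 0,0,-3,0,-5,0,0, 0,0,-3,0,-6,0,0]';python3 -m jog '[0,0,-3,0,-6,0,0, 0,0,-3,0,-6,0,0, 0,0,-3,0,-6,0,0]'; python3 - <<'E'
from h import *
st()
crop("top",200,140,240,180,"t6")
crop("side",240,130,240,180,"s6")
E
```

```text
t: 13.55
position: [0.4041, -0.027, 0.1065]
ee_rot: [[0.812, 0.373, 0.449], [0.314, -0.927, 0.205], [0.493, -0.025, -0.87]]
ft_force: [0.5, 0.5, 0.2]
opening: 0.0691
t: 13.8
position: [0.3869, -0.0264, 0.1501]
ee_rot: [[0.867, 0.395, 0.305], [0.353, -0.917, 0.182], [0.352, -0.05, -0.935]]
ft_force: [0.5, 1.4, -0.4]
opening: 0.0885
t 13.80 pos [ 0.3869 -0.0264  0.1501] jaw -66.7 z [ 0.305  0.182 -0.935] q [-18.4  -0.5 129.9  25.1  39.4  30.8] F [ 0.5  1.4 -0.4] op 0.0885
```

View pics/t6.png

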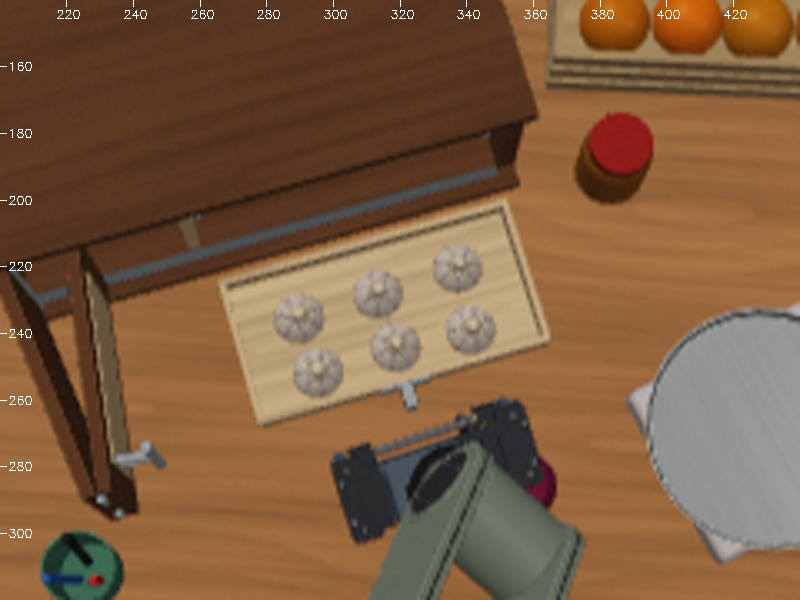

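View pics/s6.png

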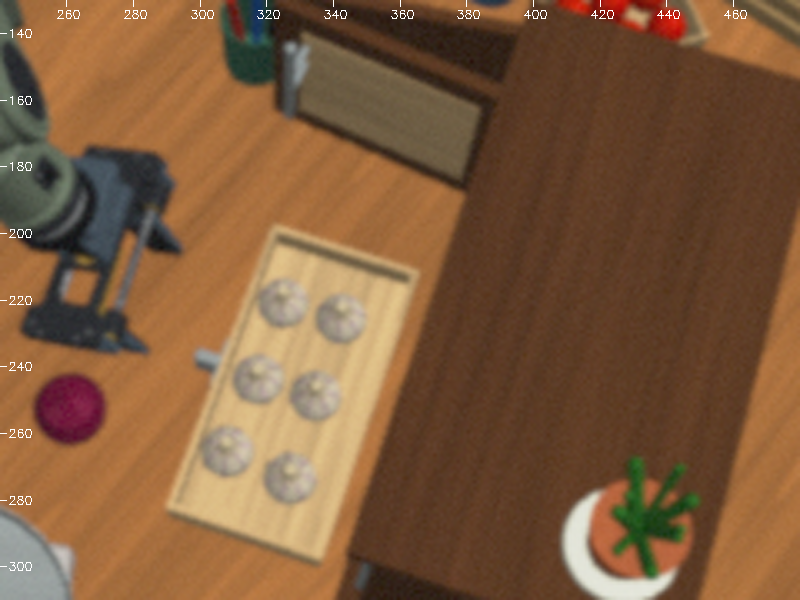

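```bash
python3 - <<'E'
from h import *
T=dict(A=(289.4,235.1),B=(313.1,227.9),C=(337.1,220.4),D=(295.1,251.3),E=(318.5,243.8),F=(341,238.7))
S=dict(A=(342.3,225.4),B=(334.5,248.5),C=(327,273.1),D=(324.9,220.6),E=(317.1,243.4),F=(307.8,265.3))
for k in T:
    t=np.array(T[k])-.4;s=np.array(S[k])-.4
    a=atz("top",*t,.05);b=atz("side",*s,.05);p,e=tri(s,t)
    print(k,a.round(4),b.round(4),p.round(4),e.round(4),cwq((a+b)/2).round(3))
E
```

```text
A [0.5232 0.0978 0.05  ] [0.5231 0.1004 0.05  ] [0.5232 0.0985 0.0533] 0.0021 [-0.1   -0.007  0.05 ]
B [0.5535 0.0213 0.05  ] [0.553  0.0239 0.05  ] [0.5532 0.022  0.054 ] 0.0019 [-0.098 -0.089  0.05 ]
C [ 0.5852 -0.0566  0.05  ] [ 0.5856 -0.0531  0.05  ] [ 0.5853 -0.0551  0.053 ] 0.0032 [-0.095 -0.173  0.05 ]
D [0.4704 0.0745 0.05  ] [0.4694 0.0773 0.05  ] [0.4701 0.0751 0.0547] 0.0019 [-0.158 -0.01   0.05 ]
E [ 0.5013 -0.0006  0.05  ] [0.4997 0.0017 0.05  ] [ 5.006e-01 -1.000e-04  5.530e-02] 0.0011 [-0.155 -0.091  0.05 ]
F [ 0.5241 -0.0736  0.05  ] [ 0.5235 -0.0721  0.05  ] [ 0.5238 -0.0731  0.0526] 0.001 [-0.159 -0.168  0.05 ]
```

```bash
cat >> h.py <<'E'
B=dict(A=(.5232,.0991),B=(.5532,.0226),C=(.5854,-.0548),D=(.4699,.0759),E=(.5005,.0005),F=(.5238,-.0728))
PAN=(.4434,-.3652)
def pan(i,z=.096):
    dx,dy=[(.035,.038),(.035,-.038),(-.035,.038),(-.035,-.038)][i]
    a=CB[2];c,s=np.cos(a),np.sin(a); return np.array([PAN[0]+c*dx-s*dy,PAN[1]+s*dx+c*dy,z])
DN=Rtilt(0)
E
python3 - <<'E'
from h import *
st(); s=plan([*B["F"],.14],DN,g=45); s=plan([*B["F"],.052],DN,start=s,g=45,vmax=3)
E
```

```text
t 13.90 pos [ 0.3921 -0.0271  0.154 ] jaw -66.5 z [ 0.317  0.181 -0.931] q [-18.4  -0.6 129.5  25.4  39.2  30.4] F [-0.4 -0.7 -0.6] op 0.0909
[1.84, 1.9, 0.93, -0.6, -4.2, 0.5, 45, 1.92, 1.87, 0.81, -0.6, -4.3, 0.5, 45, 1.99, 1.85, 0.69, -0.6, -4.2, 0.5, 45, 2.06, 1.82, 0.56, -0.6, -4.3, 0.5, 45, 2.1, 1.8, 0.41, -0.5, -4.2, 0.5, 45]
end [ 0.5238 -0.0728  0.14  ]
[0, 0, 2.93, 0, 0, 0, 45, 0, 0.01, 2.94, 0, 0, 0, 45, 0, 0, 2.93, 0, 0, 0, 45]
end [ 0.5238 -0.0728  0.052 ]
```

```bash
python3 -m jog '[1.8,1.9,0.9,-0.6,-4.2,0.5,45, 1.9,1.9,0.8,-0.6,-4.2,0.5,45, 2,1.9,0.7,-0.6,-4.2,0.5,45, 2.1,1.8,0.6,-0.6,-4.2,0.5,45, 2.1,1.8,0.4,-0.6,-4.2,0.5,45]' 20;  python3 -m jog '[0,0,0,0,0,0,45, 0,0,0,0,0,0,45]'; python3 - <<'E'
from h import *
st(); s=plan([*B["F"],.052],DN,g=45,vmax=2.5)
crop("side",260,180,120,90,"s7",marks=[[*B[k],.05] for k in B])
E
```

```text
t: 14.32
position: [0.5212, -0.0721, 0.134]
ee_rot: [[0.937, 0.349, -0.008], [0.349, -0.937, 0.005], [-0.005, -0.008, -1.0]]
ft_force: [-0.4, 0.0, -0.0]
opening: 0.0751
t: 14.48
position: [0.5214, -0.0716, 0.1329]
ee_rot: [[0.937, 0.35, -0.007], [0.35, -0.937, 0.008], [-0.003, -0.009, -1.0]]
ft_force: [-0.3, 0.3, -0.0]
opening: 0.0752
t 14.48 pos [ 0.5214 -0.0716  0.1329] jaw -69.5 z [-0.007  0.008 -1.   ] q [ -9.3  19.  104.    0.4  57.4  60. ] F [-0.3  0.3 -0. ] op 0.0752
[0.05, 0.07, 2.02, -0.1, 0, 0, 45, 0.06, 0.06, 2.02, -0.2, 0.1, 0, 45, 0.05, 0.06, 2.02, -0.1, 0, 0, 45, 0.05, 0.05, 2.03, -0.1, 0.1, 0, 45]
end [ 0.5238 -0.0728  0.052 ]
```

View pics/s7.png

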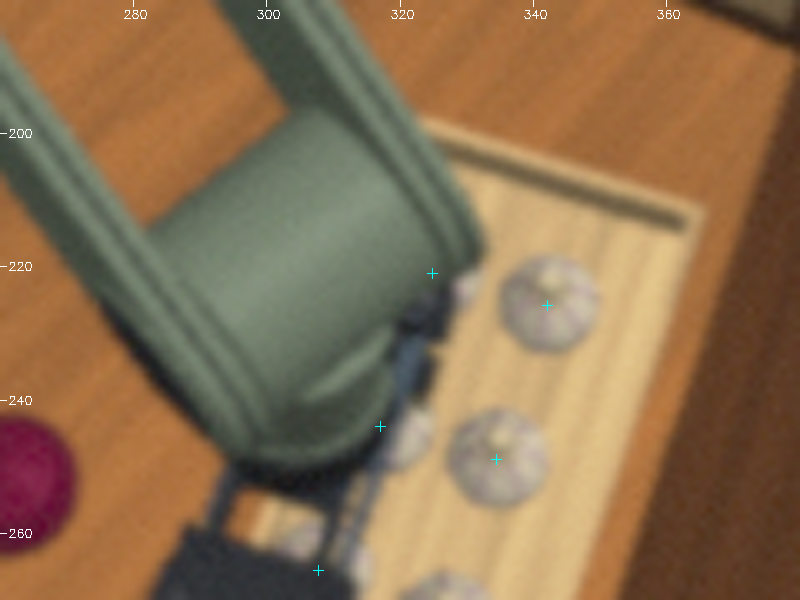

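```bash
python3 -m jog '[0,0.1,2,0,0,0,45, 0.1,0,2,-0.2,0,0,45, 0,0.1,2,-0.2,0.1,0,45, 0.1,0,2,-0.1,0,0,45]'; for i in 1; do python3 -m jog '[0,0,0,0,0,0,255, 0,0,0,0,0,0,255, 0,0,0,0,0,0,255, 0,0,0,0,0,0,255, 0,0,0,0,0,0,255]' 20; done; python3 - <<'E'
from h import *
st()
E
```

```text
t: 14.87
position: [0.5204, -0.0732, 0.0548]
ee_rot: [[0.937, 0.348, 0.001], [0.348, -0.937, -0.001], [0.0, 0.002, -1.0]]
ft_force: [-0.4, 0.3, 0.3]
opening: 0.0753
t: 15.28
position: [0.5235, -0.0736, 0.0568]
ee_rot: [[0.937, 0.348, 0.003], [0.348, -0.937, -0.003], [0.002, 0.004, -1.0]]
ft_force: [-0.7, 1.0, 4.0]
opening: 0.048
t 15.28 pos [ 0.5235 -0.0736  0.0568] jaw -69.6 z [ 0.003 -0.003 -1.   ] q [ -9.2  24.1 109.3  -0.2  46.4  60.6] F [-0.7  1.   4. ] op 0.0480
```

```bash
python3 -m jog '[0,0,0,0,0,0,80, 0,0,0.4,0,0,0,80, 0,0,0,0,0,0,80]'; python3 -m jog '[0,0,0,0,0,0,255, 0,0,0,0,0,0,255, 0,0,0,0,0,0,255, 0,0,0,0,0,0,255, 0,0,0,0,0,0,255]' 25; python3 - <<'E'
from h import *
st()
E
```

```text
t: 15.53
position: [0.5228, -0.0734, 0.0511]
ee_rot: [[0.937, 0.349, 0.001], [0.349, -0.937, -0.003], [-0.0, 0.003, -1.0]]
ft_force: [0.4, -0.4, 0.2]
opening: 0.062
t: 15.95
position: [0.523, -0.0734, 0.0513]
ee_rot: [[0.937, 0.349, 0.001], [0.349, -0.937, -0.003], [-0.0, 0.003, -1.0]]
ft_force: [0.1, -0.2, -0.9]
opening: 0.0478
t 15.95 pos [ 0.523  -0.0734  0.0513] jaw -69.6 z [ 0.001 -0.003 -1.   ] q [ -9.1  24.6 109.6  -0.2  45.8  60.6] F [ 0.1 -0.2 -0.9] op 0.0478
```

```bash
python3 -m jog '[0,0,-2.5,0,0,0,255, 0,0,-3,0,0,0,255, 0,0,-3,0,0,0,255, 0,0,-3,0,0,0,255]'; python3 - <<'E'
from h import *
st(); [print(i,pan(i).round(3)) for i in range(4)]
s=plan(pan(3,.16),DN,g=255,vmax=3.2); plan(pan(3,.097),DN,start=s,g=255,vmax=2)
E
```

```text
t: 16.28
position: [0.5225, -0.0731, 0.1675]
ee_rot: [[0.937, 0.349, 0.0], [0.349, -0.937, -0.003], [-0.001, 0.003, -1.0]]
ft_force: [0.8, -0.3, -1.8]
opening: 0.0478
t 16.28 pos [ 0.5225 -0.0731  0.1675] jaw -69.6 z [ 0.    -0.003 -1.   ] q [ -9.1  16.9 101.4  -0.2  61.6  60.6] F [ 0.8 -0.3 -1.8] op 0.0478
0 [ 0.463 -0.317  0.096]
1 [ 0.489 -0.389  0.096]
2 [ 0.397 -0.342  0.096]
3 [ 0.424 -0.413  0.096]
[-1.76, 2.37, 0.07, 0, 0, 0, 255, -1.76, 2.37, 0.07, 0, 0, 0, 255, -1.75, 2.37, 0.07, 0, 0, 0, 255, -1.76, 2.37, 0.07, 0.1, 0, 0, 255, -1.76, 2.37, 0.07, 0, 0, 0, 255]
[-1.76, 2.36, 0.06, 0, 0, 0, 255, -1.75, 2.37, 0.07, 0, 0, 0, 255, -1.76, 2.37, 0.07, 0, 0, 0, 255, -1.76, 2.37, 0.06, 0, 0, -0.1, 255, -1.76, 2.37, 0.07, 0, 0, 0, 255]
[-1.76, 2.36, 0.06, 0, 0, 0, 255, -1.76, 2.37, 0.07, 0.1, 0.1, 0, 255]
end [ 0.4239 -0.413   0.16  ]
[0, 0, 1.57, 0, 0, 0, 255, 0, 0, 1.58, 0, 0, 0, 255, -0.01, 0, 1.57, 0, 0, 0, 255, 0, 0.01, 1.58, 0, 0, 0, 255]
end [ 0.4239 -0.4131  0.097 ]
```

```bash
for i in 1 2; do python3 -m jog '[-1.8,2.4,0,0,0,0,255, -1.8,2.4,0,0,0,0,255, -1.8,2.4,0,0,0,0,255, -1.8,2.4,0,0,0,0,255, -1.7,2.3,0,0,0,0,255]';done; python3 -m jog '[-1.7,2.4,0,0,0,0,255, -1.7,2.3,0,0,0,0,255, 0,0,0,0,0,0,255]';  python3 - <<'E'
from h import *
st()
plan(pan(3,.097),DN,g=255,vmax=2)
crop("side",160,250,160,120,"s8")
E
```

```text
t: 16.7
position: [0.4802, -0.2169, 0.1668]
ee_rot: [[0.937, 0.349, 0.001], [0.349, -0.937, -0.003], [-0.0, 0.003, -1.0]]
ft_force: [0.8, 0.7, -0.8]
opening: 0.0479
t: 17.12
position: [0.4382, -0.3597, 0.167]
ee_rot: [[0.937, 0.348, 0.001], [0.348, -0.937, -0.003], [-0.0, 0.003, -1.0]]
ft_force: [1.9, 1.0, -1.2]
opening: 0.0478
t: 17.37
position: [0.4222, -0.4188, 0.167]
ee_rot: [[0.939, 0.345, 0.001], [0.345, -0.939, -0.006], [-0.001, 0.006, -1.0]]
ft_force: [1.0, -1.5, -0.1]
opening: 0.0475
t 17.37 pos [ 0.4222 -0.4188  0.167 ] jaw -69.8 z [ 0.001 -0.006 -1.   ] q [-45.8  22.5  92.8  -0.2  64.4  24.1] F [ 1.  -1.5 -0.1] op 0.0475
[0.09, -0.13, 1.75, 0.1, 0, -0.1, 255, 0.09, -0.13, 1.75, 0.1, 0, 0, 255, 0.09, -0.12, 1.75, 0.1, 0.1, -0.1, 255, 0.09, -0.12, 1.75, 0, 0, -0.1, 255]
end [ 0.4239 -0.4131  0.097 ]
```

View pics/s8.png

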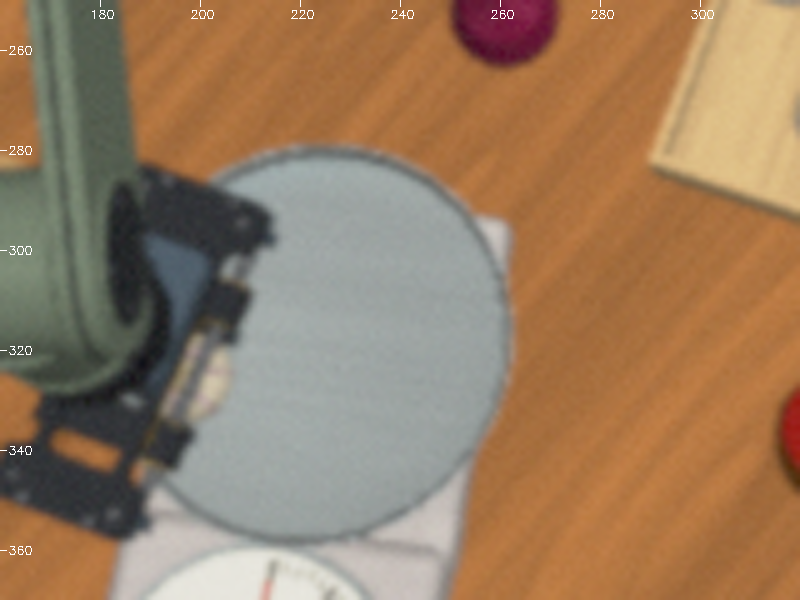

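```bash
python3 -m jog '[0.1,-0.1,1.8,0,0,0,255, 0.1,-0.1,1.8,0,0,0,255, 0.1,-0.1,1.7,0,0,0,255, 0.1,-0.1,1.6,0,0,0,255, 0,0,0,0,0,0,255]'; python3 - <<'E'
from h import *
st()
E
```

```text
t: 17.83
position: [0.4246, -0.4062, 0.095]
ee_rot: [[0.937, 0.349, -0.004], [0.349, -0.937, 0.003], [-0.003, -0.004, -1.0]]
ft_force: [-1.0, 0.2, -0.6]
opening: 0.0477
t 17.83 pos [ 0.4246 -0.4062  0.095 ] jaw -69.5 z [-0.004  0.003 -1.   ] q [-44.8  26.1  98.6  -0.1  55.6  24.8] F [-1.   0.2 -0.6] op 0.0477
```

```bash
python3 -m jog '[0,0,0.3,0,0,0,255, 0,0,0,0,0,0,80, 0,0,0,0,0,0,80, 0,0,0,0,0,0,80, 0,0,0,0,0,0,80]'; python3 -m jog '[0,0,-1,0,0,0,80, 0,0,-3,0,0,0,80, 0,0,-3,0,0,0,60, 0,0,-2,0,0,0,45]'; python3 - <<'E'
from h import *
st();plan([*B["E"],.16],DN,g=45,vmax=3.2)
E
```

```text
t: 18.25
position: [0.4264, -0.4096, 0.0963]
ee_rot: [[0.937, 0.348, 0.002], [0.348, -0.937, -0.004], [0.001, 0.005, -1.0]]
ft_force: [1.0, -0.3, 0.4]
opening: 0.0629
t: 18.58
position: [0.4266, -0.4097, 0.1891]
ee_rot: [[0.937, 0.348, 0.004], [0.348, -0.937, -0.006], [0.002, 0.007, -1.0]]
ft_force: [0.0, -0.6, -0.6]
opening: 0.073
t 18.58 pos [ 0.4266 -0.4097  0.1891] jaw -69.6 z [ 0.004 -0.006 -1.   ] q [-44.9  21.2  91.5  -0.1  66.9  24.7] F [ 0.  -0.6 -0.6] op 0.0730
[1.52, -2.56, 0.19, 0, 0, 0, 45, 1.51, -2.57, 0.19, 0.1, 0, 0, 45, 1.52, -2.56, 0.2, 0, 0, 0, 45, 1.51, -2.56, 0.2, 0, 0, 0, 45, 1.52, -2.57, 0.2, 0, 0, 0, 45]
[1.51, -2.56, 0.19, 0.1, 0, 0, 45, 1.52, -2.56, 0.2, 0, 0, 0, 45, 1.51, -2.57, 0.21, 0, -0.1, 0, 45, 1.52, -2.56, 0.19, 0.1, 0, -0.1, 45, 1.52, -2.56, 0.21, 0, 0, 0, 45]
[1.52, -2.56, 0.2, 0, 0, 0, 45, 1.52, -2.56, 0.2, 0, 0, 0, 45, 1.52, -2.56, 0.21, 0.1, 0, 0, 45, 1.52, -2.56, 0.21, 0, 0, 0, 45]
end [5.005e-01 5.000e-04 1.600e-01]
```

```bash
for i in 1 2; do python3 -m jog '[1.5,-2.6,0.2,0,0,0,45, 1.5,-2.6,0.2,0,0,0,45, 1.5,-2.6,0.2,0,0,0,45, 1.5,-2.5,0.2,0,0,0,45, 1.5,-2.5,0.2,0,0,0,45]'; done;  python3 - <<'E'
from h import *
st();plan([*B["E"],.15],DN,g=45,vmax=3.2)
crop("top",240,180,240,180,"t9",marks=[[*B[k],.05] for k in B])
crop("side",160,180,220,165,"s9",marks=[[*B[k],.05] for k in B])
crop("top",440,200,80,60,"dial1")
E
```

```text
t: 19.0
position: [0.4517, -0.2618, 0.176]
ee_rot: [[0.938, 0.348, 0.002], [0.348, -0.938, -0.004], [0.001, 0.004, -1.0]]
ft_force: [0.7, 0.6, 1.3]
opening: 0.0751
t: 19.42
position: [0.4776, -0.1155, 0.1656]
ee_rot: [[0.937, 0.348, 0.003], [0.348, -0.937, -0.003], [0.001, 0.004, -1.0]]
ft_force: [0.3, -0.5, -0.8]
opening: 0.0751
t 19.42 pos [ 0.4776 -0.1155  0.1656] jaw -69.6 z [ 0.003 -0.003 -1.   ] q [-14.8  13.9 106.2  -0.2  59.8  54.9] F [ 0.3 -0.5 -0.8] op 0.0751
[1.55, -2.52, 0.38, 0.1, 0, 0, 45, 1.54, -2.52, 0.39, 0, 0, 0, 45, 1.55, -2.52, 0.39, 0.1, -0.1, -0.1, 45, 1.55, -2.51, 0.39, 0, 0, 0, 45]
end [5.005e-01 5.000e-04 1.500e-01]
```

View pics/t9.png

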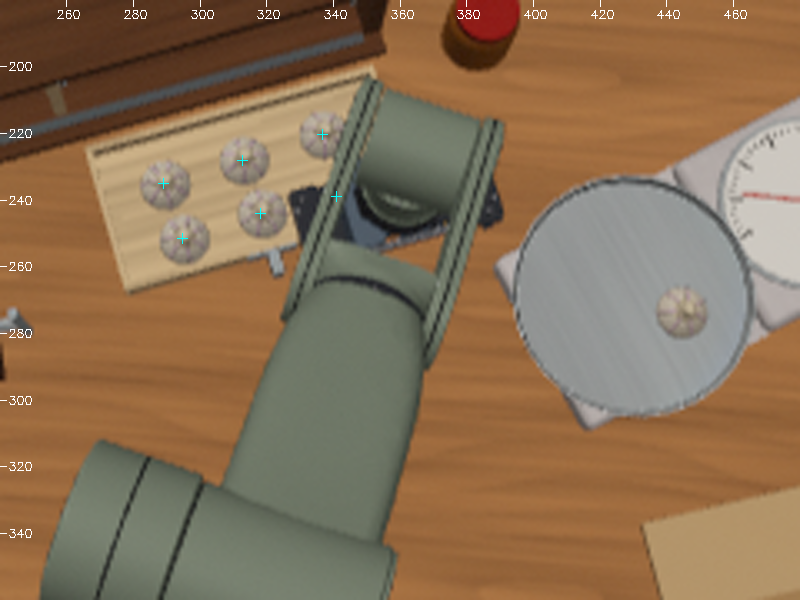

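View pics/s9.png

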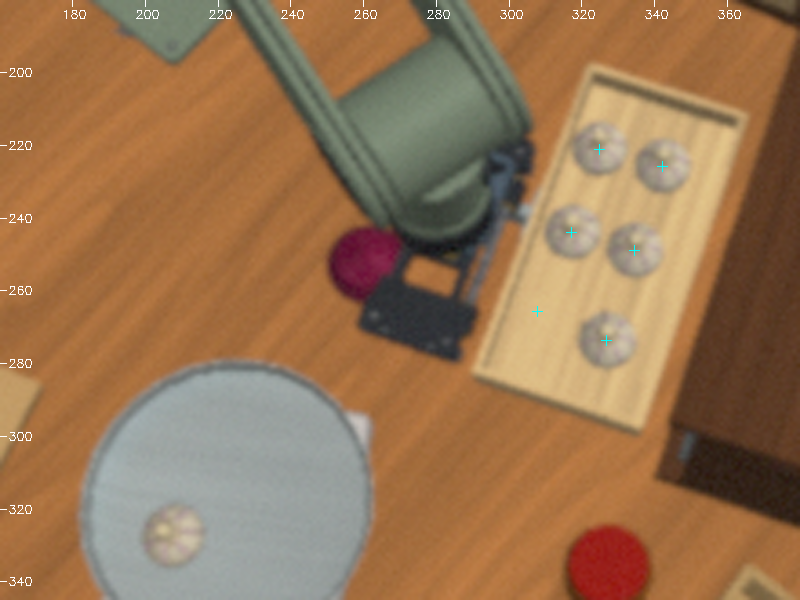

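View pics/dial1.png

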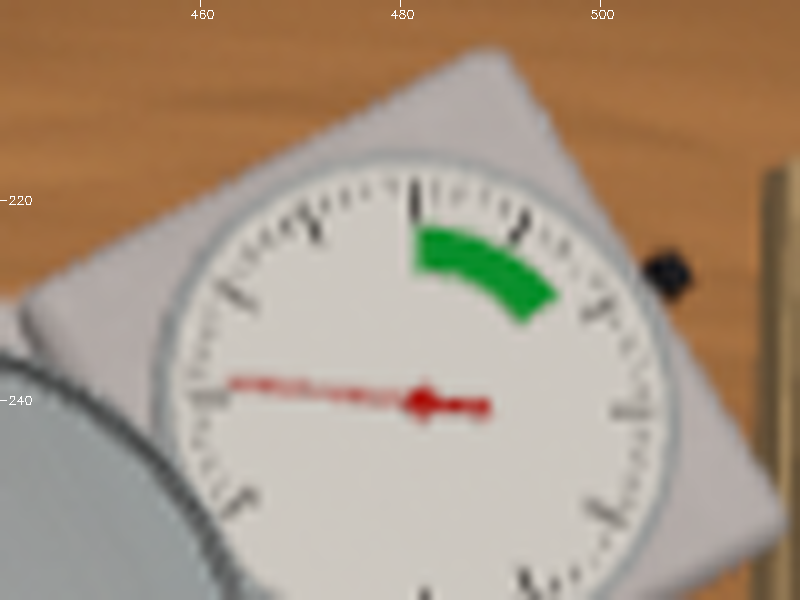

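```bash
python3 -m jog '[1.6,-2.5,0.4,0,0,0,45, 1.6,-2.5,0.4,0,0,0,45, 1.5,-2.5,0.4,0,0,0,45, 1.5,-2.5,0.4,0,0,0,45, 0,0,0,0,0,0,45]';  python3 - <<'E'
from h import *
st();plan([*B["E"],.0505],DN,g=45,vmax=2.5)
E
```

```text
t: 19.98
position: [0.5013, 0.001, 0.1483]
ee_rot: [[0.937, 0.351, 0.002], [0.351, -0.937, -0.002], [0.001, 0.002, -1.0]]
ft_force: [-0.1, -0.7, -0.2]
opening: 0.0749
t 19.98 pos [0.5013 0.001  0.1483] jaw -69.5 z [ 0.002 -0.002 -1.   ] q [-1.100e+00  1.580e+01  1.063e+02 -1.000e-01  5.780e+01  6.840e+01] F [-0.1 -0.7 -0.2] op 0.0749
[-0.03, 0, 2.44, 0, 0, 0, 45, -0.02, 0, 2.45, 0.1, 0, 0, 45, -0.03, 0, 2.44, 0, 0, 0, 45, -0.03, 0.01, 2.45, 0, -0.1, 0.1, 45]
end [5.005e-01 5.000e-04 5.050e-02]
```

```bash
python3 -m jog '[0,0,2.5,0,0,0,45, 0,0,2.5,0,0,0,45, 0,0,2.5,0,0,0,45, 0,0,2.3,0,0,0,45]'; python3 -m jog '[0,0,0,0,0,0,255, 0,0,0,0,0,0,255, 0,0,0,0,0,0,255, 0,0,0,0,0,0,255, 0,0,0,0,0,0,255]' 25; python3 - <<'E'
from h import *
st()
E
```

```text
t: 20.32
position: [0.501, -0.0034, 0.0498]
ee_rot: [[0.938, 0.348, 0.002], [0.348, -0.938, -0.004], [0.001, 0.004, -1.0]]
ft_force: [0.2, -0.1, 0.2]
opening: 0.0753
t: 20.73
position: [0.5008, -0.0025, 0.0506]
ee_rot: [[0.937, 0.348, 0.001], [0.348, -0.937, -0.003], [0.0, 0.004, -1.0]]
ft_force: [0.9, -0.7, 1.4]
opening: 0.0478
t 20.73 pos [ 0.5008 -0.0025  0.0506] jaw -69.6 z [ 0.001 -0.003 -1.   ] q [ -1.5  22.7 113.2  -0.3  44.   68.3] F [ 0.9 -0.7  1.4] op 0.0478
```

```bash
python3 -m jog '[0,0,-2.5,0,0,0,255, 0,0,-3,0,0,0,255, 0,0,-3,0,0,0,255, 0,0,-3,0,0,0,255]'; python3 - <<'E'
from h import *
st(); 
s=plan(pan(1,.165),DN,g=255,vmax=3.2)
E
```

```text
t: 21.07
position: [0.5, -0.0017, 0.1664]
ee_rot: [[0.937, 0.349, 0.0], [0.349, -0.937, -0.003], [-0.001, 0.003, -1.0]]
ft_force: [1.2, -0.1, 0.5]
opening: 0.0481
t 21.07 pos [ 0.5    -0.0017  0.1664] jaw -69.6 z [ 0.    -0.003 -1.   ] q [ -1.4  14.6 104.9  -0.2  60.4  68.3] F [ 1.2 -0.1  0.5] op 0.0481
[-1.11, 2.76, 0.02, 0, 0, 0, 255, -1.12, 2.76, 0.02, 0, 0, 0, 255, -1.11, 2.76, 0.02, 0, 0, 0, 255, -1.11, 2.76, 0.02, 0.1, 0, 0, 255, -1.12, 2.77, 0.01, 0, 0, 0, 255]
[-1.11, 2.76, 0.02, 0, 0, 0, 255, -1.11, 2.76, 0.01, 0, 0, 0, 255, -1.11, 2.76, 0.02, 0, 0, 0, 255, -1.12, 2.76, 0.01, 0, 0, -0.1, 255, -1.11, 2.76, 0.02, 0, 0, 0, 255]
[-1.12, 2.76, 0.01, 0, 0, 0, 255, -1.12, 2.76, 0.02, 0.1, 0.1, 0, 255, -1.12, 2.76, 0.01, 0, 0, 0, 255]
end [ 0.4895 -0.3886  0.165 ]
```

```bash
for i in 1 2; do python3 -m jog '[-1.1,2.8,0,0,0,0,255, -1.1,2.8,0,0,0,0,255, -1.1,2.7,0,0,0,0,255, -1.1,2.8,0,0,0,0,255, -1.1,2.7,0,0,0,0,255]'; done; python3 -m jog '[-1.1,2.8,0,0,0,0,255, -1.1,2.7,0,0,0,0,255, -1.1,2.7,0,0,0,0,255, 0,0,0,0,0,0,255]';python3 - <<'E'
from h import *
st(); 
s=plan(pan(1,.0935),DN,g=255,vmax=2)
E
```

```text
t: 21.48
position: [0.4966, -0.1514, 0.1658]
ee_rot: [[0.937, 0.349, 0.001], [0.349, -0.937, -0.003], [-0.0, 0.003, -1.0]]
ft_force: [0.6, -0.1, -0.5]
opening: 0.0477
t: 21.9
position: [0.493, -0.3001, 0.166]
ee_rot: [[0.937, 0.348, 0.001], [0.348, -0.937, -0.003], [-0.0, 0.003, -1.0]]
ft_force: [0.4, -0.4, -0.1]
opening: 0.0478
t: 22.23
position: [0.4907, -0.3921, 0.1659]
ee_rot: [[0.939, 0.345, 0.001], [0.345, -0.939, -0.006], [-0.001, 0.007, -1.0]]
ft_force: [-0.4, 0.3, 0.3]
opening: 0.0477
t 22.23 pos [ 0.4907 -0.3921  0.1659] jaw -69.8 z [ 0.001 -0.006 -1.   ] q [-39.6  25.5  88.2  -0.3  66.1  30.4] F [-0.4  0.3  0.3] op 0.0477
[0, -0.11, 1.81, 0.1, 0, -0.1, 255, 0.01, -0.1, 1.81, 0.1, 0, 0, 255, 0, -0.1, 1.81, 0.1, 0, -0.1, 255, 0.01, -0.1, 1.81, 0.1, 0.1, -0.1, 255]
end [ 0.4895 -0.3885  0.0935]
```

```bash
python3 -m jog '[0,-0.1,1.8,0,0,0,255, 0,-0.1,1.8,0,0,0,255, 0,-0.1,1.8,0,0,0,255, 0,-0.1,1.8,0,0,0,255, 0,0,0,0,0,0,255]';  python3 -m jog '[0,0,0,0,0,0,80, 0,0,0,0,0,0,80, 0,0,0,0,0,0,80, 0,0,0,0,0,0,80]'; python3 -m jog '[0,0,-1,0,0,0,80, 0,0,-3,0,0,0,80, 0,0,-3,0,0,0,60, 0,0,-1,0,0,0,45]'; python3 - <<'E'
from h import *
st();plan([*B["D"],.155],DN,g=45,vmax=3.2)
E
```

```text
t: 22.65
position: [0.4876, -0.3811, 0.0906]
ee_rot: [[0.937, 0.349, -0.005], [0.349, -0.937, 0.002], [-0.004, -0.004, -1.0]]
ft_force: [-0.1, -0.1, -1.0]
opening: 0.0482
t: 22.98
position: [0.4906, -0.3838, 0.0958]
ee_rot: [[0.937, 0.349, 0.003], [0.349, -0.937, -0.005], [0.001, 0.005, -1.0]]
ft_force: [-0.2, 1.1, -0.8]
opening: 0.0621
t: 23.32
position: [0.4918, -0.3846, 0.1802]
ee_rot: [[0.937, 0.348, 0.008], [0.348, -0.937, -0.009], [0.005, 0.011, -1.0]]
ft_force: [0.9, -1.3, 1.4]
opening: 0.073
t 23.32 pos [ 0.4918 -0.3846  0.1802] jaw -69.6 z [ 0.008 -0.009 -1.   ] q [-39.   24.3  87.8  -0.1  67.1  30.6] F [ 0.9 -1.3  1.4] op 0.0730
[0.93, -2.93, 0.14, 0, 0, 0, 45, 0.93, -2.93, 0.14, 0.1, 0, 0, 45, 0.94, -2.93, 0.14, 0, -0.1, 0, 45, 0.93, -2.93, 0.15, 0.1, 0, 0, 45, 0.93, -2.93, 0.15, 0, 0, 0, 45]
[0.93, -2.93, 0.14, 0.1, 0, 0, 45, 0.94, -2.93, 0.16, 0, 0, 0, 45, 0.93, -2.93, 0.15, 0, 0, 0, 45, 0.93, -2.93, 0.15, 0.1, -0.1, 0, 45, 0.93, -2.93, 0.16, 0, 0, -0.1, 45]
[0.94, -2.92, 0.16, 0.1, 0, 0, 45, 0.94, -2.93, 0.16, 0, 0, 0, 45, 0.94, -2.93, 0.16, 0, 0, 0, 45, 0.93, -2.92, 0.16, 0.1, 0, 0, 45, 0.94, -2.93, 0.17, 0, -0.1, 0, 45]
end [0.4699 0.0759 0.155 ]
```

```bash
for i in 1 2; do python3 -m jog '[0.9,-3,0.2,0,0,0,45, 0.9,-2.9,0.2,0,0,0,45, 0.9,-2.9,0.1,0,0,0,45, 1,-2.9,0.1,0,0,0,45, 1,-2.9,0.1,0,0,0,45]'; done;  python3 - <<'E'
from h import *
st();plan([*B["D"],.15],DN,g=45,vmax=3.2)
crop("top",240,180,240,180,"t10",marks=[[*B[k],.05] for k in B])
crop("top",440,200,80,60,"dial2")
E
```

```text
t: 23.73
position: [0.4827, -0.2286, 0.1674]
ee_rot: [[0.938, 0.348, 0.002], [0.348, -0.938, -0.003], [0.001, 0.004, -1.0]]
ft_force: [0.5, 0.3, -0.2]
opening: 0.075
t: 24.15
position: [0.476, -0.0753, 0.16]
ee_rot: [[0.937, 0.348, 0.002], [0.348, -0.937, -0.003], [0.001, 0.004, -1.0]]
ft_force: [0.7, 0.1, -0.2]
opening: 0.0751
t 24.15 pos [ 0.476  -0.0753  0.16  ] jaw -69.6 z [ 0.002 -0.003 -1.   ] q [-10.3  13.4 107.8  -0.2  58.7  59.5] F [ 0.7  0.1 -0.2] op 0.0751
[0.94, -2.88, 0.19, 0, 0, 0, 45, 0.94, -2.87, 0.19, 0.1, 0, 0, 45, 0.93, -2.88, 0.2, 0, 0, -0.1, 45, 0.95, -2.88, 0.19, 0.1, 0, 0, 45, 0.94, -2.87, 0.2, 0, -0.1, 0, 45]
end [0.4699 0.0759 0.15  ]
```

View pics/t10.png

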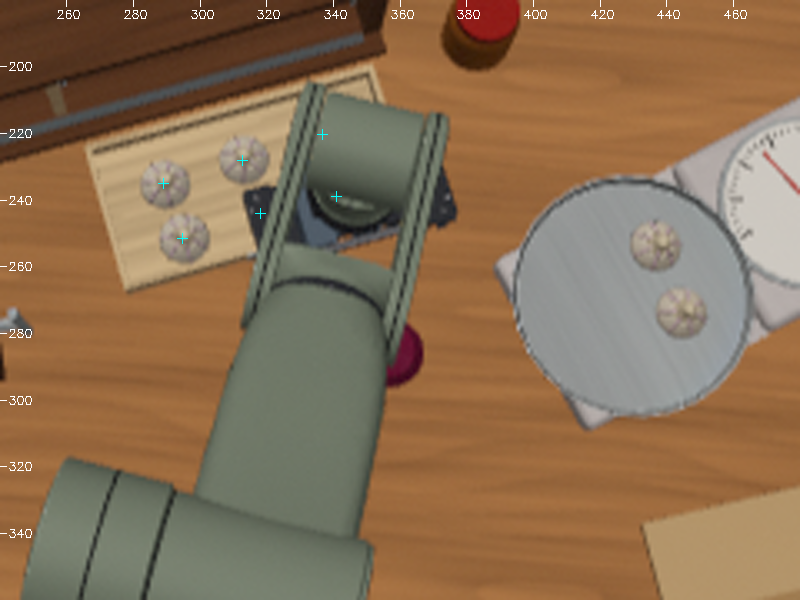

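View pics/dial2.png

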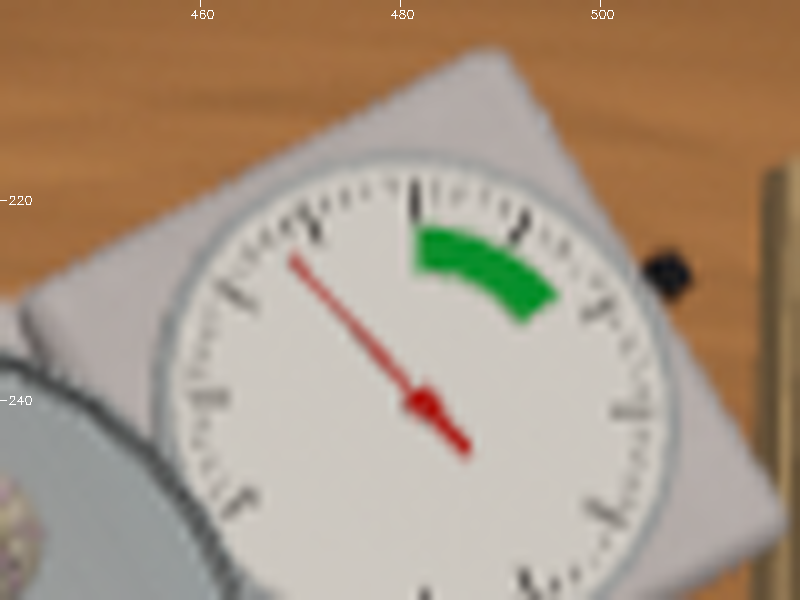

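```bash
python3 -m jog '[0.9,-2.9,0.2,0,0,0,45, 0.9,-2.9,0.2,0,0,0,45, 0.9,-2.9,0.2,0,0,0,45, 1,-2.9,0.2,0,0,0,45, 0.9,-2.8,0.2,0,0,0,45]'; python3 -m jog '[0,0,0,0,0,0,45, 0,0,0,0,0,0,45]';  python3 - <<'E'
from h import *
st();plan([*B["D"],.0505],DN,g=45,vmax=2.5)
crop("top",260,200,80,60,"t11",marks=[[*B[k],.05] for k in B])
E
```

```text
t: 24.67
position: [0.4694, 0.0752, 0.1495]
ee_rot: [[0.938, 0.348, 0.002], [0.348, -0.938, -0.003], [0.001, 0.004, -1.0]]
ft_force: [1.4, 0.2, 0.3]
opening: 0.0751
t: 24.83
position: [0.4694, 0.0748, 0.1493]
ee_rot: [[0.936, 0.351, 0.002], [0.351, -0.936, -0.003], [0.0, 0.004, -1.0]]
ft_force: [-0.8, 0.3, 0.3]
opening: 0.0752
t 24.83 pos [0.4694 0.0748 0.1493] jaw -69.5 z [ 0.002 -0.003 -1.   ] q [  7.8  13.5 109.4  -0.2  57.   77.4] F [-0.8  0.3  0.3] op 0.0752
[0.02, -0.03, 2.47, 0.1, 0, 0, 45, 0.02, -0.03, 2.47, 0, 0, 0, 45, 0.03, -0.02, 2.47, 0.1, 0, 0.1, 45, 0.02, -0.03, 2.47, 0, 0, 0, 45]
end [0.4699 0.076  0.0505]
```

View pics/t11.png

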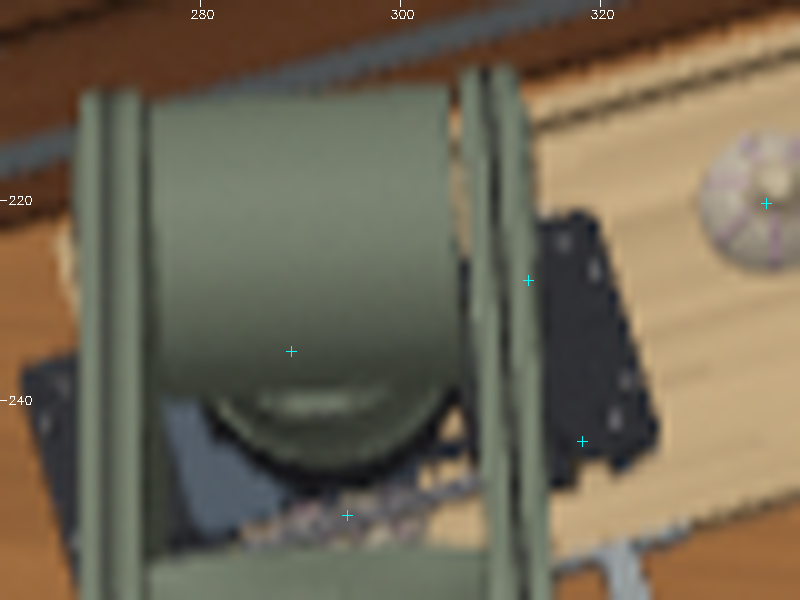

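```bash
python3 -m jog '[0,0,2.5,0,0,0,45, 0,0,2.5,0,0,0,45, 0,-0.1,2.5,0,0,0,45, 0,0,2.4,0,0,0,45]'; python3 -m jog '[0,0,0,0,0,0,255, 0,0,0,0,0,0,255, 0,0,0,0,0,0,255, 0,0,0,0,0,0,255, 0,0,0,0,0,0,255]' 25; python3 -m jog '[0,0,-2.5,0,0,0,255, 0,0,-3,0,0,0,255, 0,0,-3,0,0,0,255, 0,0,-3,0,0,0,255]'; python3 - <<'E'
from h import *
st(); 
s=plan(pan(0,.165),DN,g=255,vmax=3.2)
E
```

```text
t: 25.22
position: [0.4693, 0.0734, 0.0493]
ee_rot: [[0.938, 0.347, 0.002], [0.347, -0.938, -0.003], [0.001, 0.004, -1.0]]
ft_force: [0.9, -1.6, 0.8]
opening: 0.0753
t: 25.63
position: [0.469, 0.0742, 0.0501]
ee_rot: [[0.938, 0.348, 0.001], [0.348, -0.938, -0.003], [0.0, 0.003, -1.0]]
ft_force: [-0.0, -0.2, -0.1]
opening: 0.0474
t: 25.97
position: [0.4682, 0.075, 0.166]
ee_rot: [[0.937, 0.348, -0.0], [0.348, -0.937, -0.003], [-0.001, 0.003, -1.0]]
ft_force: [0.9, -0.6, -0.8]
opening: 0.0473
t 25.97 pos [0.4682 0.075  0.166 ] jaw -69.6 z [-0.    -0.003 -1.   ] q [  7.8  12.5 108.   -0.2  59.5  77.6] F [ 0.9 -0.6 -0.8] op 0.0473
[-1.09, 2.81, 0.02, 0, 0, 0, 255, -1.09, 2.82, 0.02, 0, 0, 0, 255, -1.09, 2.81, 0.01, 0, 0, 0, 255, -1.09, 2.82, 0.02, 0.1, 0, 0, 255, -1.09, 2.81, 0.01, 0, 0, 0, 255]
[-1.09, 2.82, 0.02, 0, 0, 0, 255, -1.09, 2.81, 0.01, 0, 0, 0, 255, -1.09, 2.82, 0.01, 0, 0, -0.1, 255, -1.09, 2.81, 0.01, 0, 0, 0, 255, -1.1, 2.81, 0.02, 0, 0.1, 0, 255]
[-1.09, 2.82, 0.01, 0, 0, 0, 255, -1.1, 2.81, 0.01, 0.1, 0, 0, 255, -1.09, 2.81, 0, 0, 0, 0, 255]
end [ 0.4629 -0.3173  0.165 ]
```

```bash
for i in 1 2; do python3 -m jog '[-1.1,2.8,0,0,0,0,255, -1.1,2.8,0,0,0,0,255, -1.1,2.8,0,0,0,0,255, -1.1,2.8,0,0,0,0,255, -1.1,2.8,0,0,0,0,255]'; done; python3 -m jog '[-1.1,2.8,0,0,0,0,255, -1.1,2.7,0,0,0,0,255, -1.1,2.6,0,0,0,0,255, 0,0,0,0,0,0,255]';python3 - <<'E'
from h import *
st(); 
s=plan([.461,-.312,.0915],DN,g=255,vmax=2)
E
```

```text
t: 26.38
position: [0.4655, -0.0765, 0.1654]
ee_rot: [[0.937, 0.349, 0.001], [0.349, -0.937, -0.003], [-0.0, 0.003, -1.0]]
ft_force: [0.7, 0.2, -0.7]
opening: 0.0478
t: 26.8
position: [0.4626, -0.227, 0.1657]
ee_rot: [[0.937, 0.348, 0.001], [0.348, -0.937, -0.003], [-0.0, 0.003, -1.0]]
ft_force: [1.0, 1.2, -1.3]
opening: 0.0475
t: 27.13
position: [0.4603, -0.3177, 0.1659]
ee_rot: [[0.939, 0.345, 0.002], [0.345, -0.939, -0.006], [-0.001, 0.006, -1.0]]
ft_force: [1.0, -0.8, -0.2]
opening: 0.0478
t 27.13 pos [ 0.4603 -0.3177  0.1659] jaw -69.8 z [ 0.002 -0.006 -1.   ] q [-35.7  19.6  97.6  -0.3  62.5  34.3] F [ 1.  -0.8 -0.2] op 0.0478
[0.07, -0.14, 1.86, 0.1, 0, -0.1, 255, 0.06, -0.14, 1.86, 0.1, 0, 0, 255, 0.07, -0.13, 1.85, 0.1, 0, -0.1, 255, 0.07, -0.13, 1.86, 0.1, 0, -0.1, 255]
end [ 0.461  -0.312   0.0915]
```

```bash
python3 -m jog '[0.1,-0.1,1.9,0,0,0,255, 0,-0.1,1.9,0,0,0,255, 0.1,-0.1,1.8,0,0,0,255, 0,0,1.8,0,0,0,255, 0,0,0,0,0,0,255]';  python3 -m jog '[0,0,0,0,0,0,80, 0,0,0,0,0,0,80, 0,0,0,0,0,0,80, 0,0,0,0,0,0,80]'; python3 -m jog '[0,0,-1,0,0,0,80, 0,0,-3,0,0,0,80, 0,0,-3,0,0,0,60, -1,-3,-1,0,0,0,45, -1,-3,0,0,0,0,45]'; python3 -m jog '[0,-3,0,0,0,0,45, 0,-3,0,0,0,0,45]'; python3 - <<'E'
from h import *
st();
crop("top",380,200,140,105,"t12")
crop("top",440,200,80,60,"dial3")
crop("side",160,180,240,180,"s12",marks=[[*B[k],.05] for k in B])
E
```

```text
t: 27.55
position: [0.4591, -0.3077, 0.0887]
ee_rot: [[0.937, 0.349, -0.005], [0.349, -0.937, 0.002], [-0.005, -0.003, -1.0]]
ft_force: [-0.6, 1.1, -0.9]
opening: 0.0477
t: 27.88
position: [0.4621, -0.31, 0.0934]
ee_rot: [[0.937, 0.349, 0.003], [0.349, -0.937, -0.004], [0.001, 0.005, -1.0]]
ft_force: [-0.5, -0.5, 0.2]
opening: 0.0627
t: 28.3
position: [0.424, -0.2616, 0.1761]
ee_rot: [[0.938, 0.347, 0.009], [0.347, -0.938, -0.008], [0.006, 0.011, -1.0]]
ft_force: [0.6, 0.1, -0.8]
opening: 0.0748
t: 28.47
position: [0.4001, -0.2031, 0.1732]
ee_rot: [[0.938, 0.347, 0.003], [0.347, -0.938, -0.004], [0.002, 0.005, -1.0]]
ft_force: [-1.3, 0.2, -0.1]
opening: 0.0749
t 28.47 pos [ 0.4001 -0.2031  0.1732] jaw -69.7 z [ 0.003 -0.004 -1.   ] q [-2.830e+01  9.700e+00  1.106e+02 -1.000e-01  5.950e+01  4.140e+01] F [-1.3  0.2 -0.1] op 0.0749
```

View pics/t12.png

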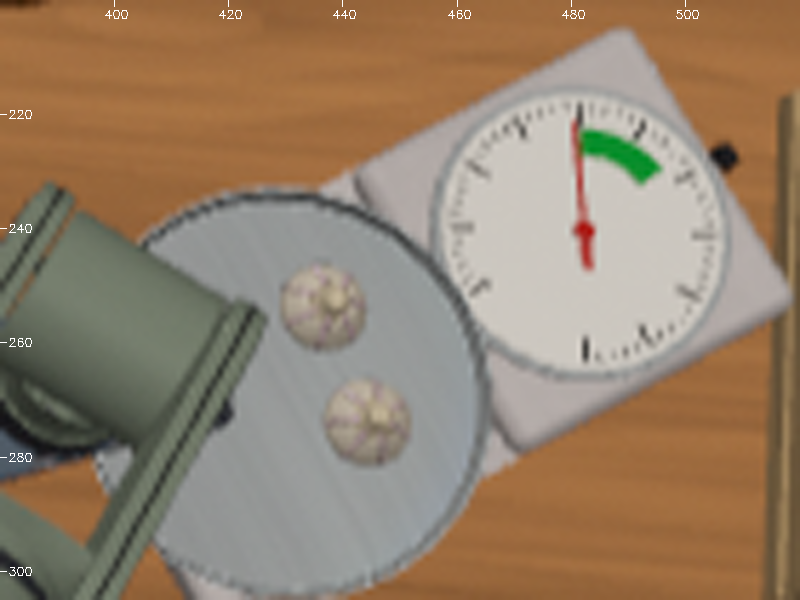

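View pics/dial3.png

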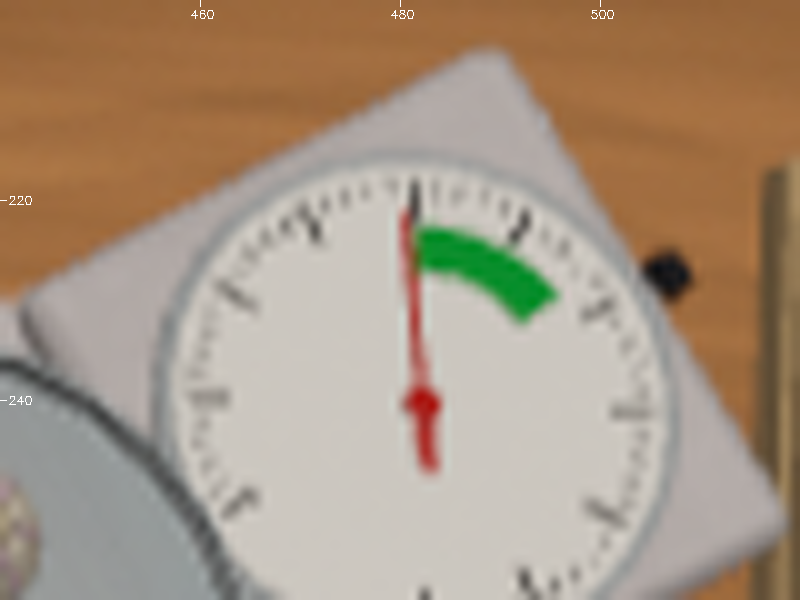

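View pics/s12.png

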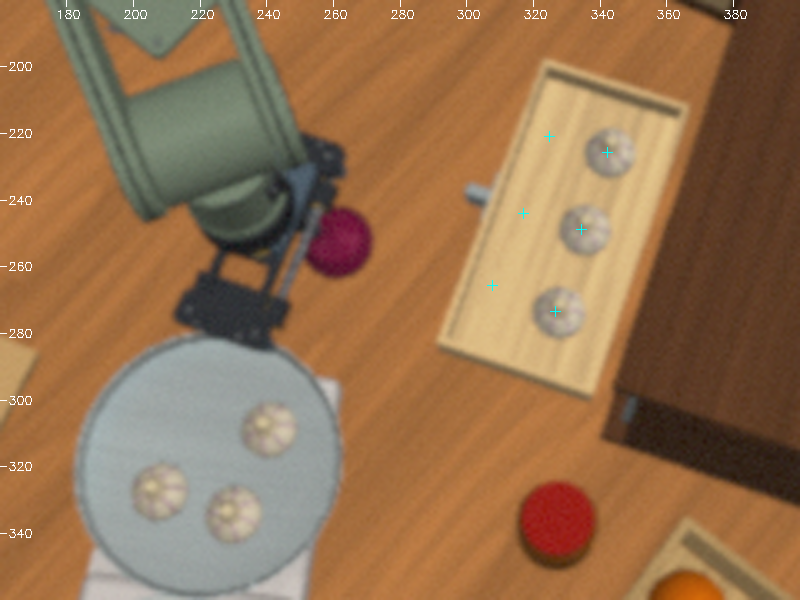

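```bash
python3 - <<'E'
from h import *
st();s=plan([*B["C"],.15],DN,g=45,vmax=3.2)
E
```

```text
t 28.62 pos [ 0.4003 -0.2027  0.1731] jaw -69.5 z [ 0.003 -0.004 -1.   ] q [-2.820e+01  9.700e+00  1.106e+02 -1.000e-01  5.950e+01  4.130e+01] F [ 0.6 -0.4  0.2] op 0.0753
[2.81, -0.92, 0.29, 0, 0, 0, 45, 2.82, -0.92, 0.28, 0.1, 0, 0, 45, 2.81, -0.93, 0.29, 0, 0, 0, 45, 2.82, -0.92, 0.29, 0, 0, 0, 45, 2.81, -0.92, 0.29, 0.1, 0, 0, 45]
[2.81, -0.92, 0.29, 0, 0, 0, 45, 2.82, -0.92, 0.29, 0, -0.1, 0, 45, 2.81, -0.92, 0.29, 0.1, 0, 0, 45]
end [ 0.5854 -0.0549  0.15  ]
```

```bash
python3 -m jog '[2.8,-0.9,0.3,0,0,0,45, 2.8,-0.9,0.3,0,0,0,45, 2.8,-0.9,0.3,0,0,0,45, 2.8,-0.9,0.3,0,0,0,45, 2.8,-0.9,0.3,0,0,0,45]'; python3 -m jog '[2.8,-0.9,0.3,0,0,0,45, 2.8,-1,0.3,0,0,0,45, 2.9,-1,0.2,0,0,0,45, 0,0,0,0,0,0,45, 0,0,0,0,0,0,45]'; python3 - <<'E'
from h import *
st();plan([*B["C"],.0505],DN,g=45,vmax=2.5)
E
```

```text
t: 29.03
position: [0.5186, -0.113, 0.1572]
ee_rot: [[0.938, 0.348, 0.003], [0.348, -0.938, -0.004], [0.002, 0.005, -1.0]]
ft_force: [0.1, -0.1, -0.1]
opening: 0.0752
t: 29.45
position: [0.5877, -0.056, 0.1484]
ee_rot: [[0.937, 0.35, 0.002], [0.35, -0.937, -0.003], [0.0, 0.004, -1.0]]
ft_force: [-0.5, -0.4, -0.1]
opening: 0.0752
t 29.45 pos [ 0.5877 -0.056   0.1484] jaw -69.5 z [ 0.002 -0.003 -1.   ] q [-6.5 23.2 94.7 -0.2 62.  63.1] F [-0.5 -0.4 -0.1] op 0.0752
[-0.04, -0.06, 2.45, 0.1, 0, 0, 45, -0.05, -0.05, 2.44, 0, 0, 0, 45, -0.04, -0.05, 2.45, 0.1, 0, 0, 45, -0.05, -0.05, 2.45, 0, 0, 0, 45]
end [ 0.5854 -0.0548  0.0505]
```

```bash
python3 -m jog '[0,-0.1,2.5,0,0,0,45, -0.1,0,2.5,0,0,0,45, -0.1,-0.1,2.4,0,0,0,45, 0,0,2.4,0,0,0,45]'; python3 -m jog '[0,0,0,0,0,0,255, 0,0,0,0,0,0,255, 0,0,0,0,0,0,255, 0,0,0,0,0,0,255, 0,0,0,0,0,0,255]' 25; python3 -m jog '[0,0,-2.5,0,0,0,255, 0,0,-3,0,0,0,255, 0,0,-3,0,0,0,255, 0,0,-3,0,0,0,255]'; python3 - <<'E'
from h import *
st(); T=pan(2,.165)+[-.002,.005,0]; print(T)
s=plan(T,DN,g=255,vmax=3.2)
E
```

```text
t: 29.78
position: [0.5829, -0.0567, 0.0501]
ee_rot: [[0.938, 0.347, 0.002], [0.347, -0.938, -0.003], [0.0, 0.004, -1.0]]
ft_force: [-0.1, -0.1, 0.4]
opening: 0.0752
t: 30.2
position: [0.5834, -0.0559, 0.0508]
ee_rot: [[0.937, 0.348, 0.001], [0.348, -0.937, -0.003], [-0.0, 0.004, -1.0]]
ft_force: [-1.0, -1.4, 1.1]
opening: 0.0476
t: 30.53
position: [0.5828, -0.055, 0.1665]
ee_rot: [[0.937, 0.348, -0.0], [0.348, -0.937, -0.003], [-0.001, 0.003, -1.0]]
ft_force: [0.5, -0.2, -1.3]
opening: 0.0478
t 30.53 pos [ 0.5828 -0.055   0.1665] jaw -69.6 z [-0.    -0.003 -1.   ] q [-6.4 21.9 93.9 -0.2 64.2 63.3] F [ 0.5 -0.2 -1.3] op 0.0478
[ 0.39532009 -0.33684102  0.165     ]
[-2.49, 1.81, 0.02, 0, 0, 0, 255, -2.49, 1.8, 0.02, 0, 0, 0, 255, -2.49, 1.81, 0.02, 0, 0, 0, 255, -2.49, 1.81, 0.02, 0.1, 0, 0, 255, -2.49, 1.81, 0.02, 0, 0, 0, 255]
[-2.49, 1.8, 0.02, 0, 0, 0, 255, -2.49, 1.81, 0.02, 0, 0, -0.1, 255, -2.5, 1.81, 0.01, 0, 0, 0, 255, -2.49, 1.8, 0.02, 0, 0.1, 0, 255, -2.49, 1.8, 0.02, 0, 0, 0, 255]
[-2.5, 1.81, 0.01, 0.1, 0, 0, 255]
end [ 0.3953 -0.3369  0.165 ]
```

```bash
for i in 1 2; do python3 -m jog '[-2.5,1.8,0,0,0,0,255, -2.5,1.8,0,0,0,0,255, -2.5,1.8,0,0,0,0,255, -2.5,1.8,0,0,0,0,255, -2.5,1.8,0,0,0,0,255]'; done; python3 -m jog '[-2.5,1.8,0,0,0,0,255, 0,0,0,0,0,0,255, 0,0,0,0,0,0,255]';python3 - <<'E'
from h import *
st(); 
s=plan([.395,-.337,.090],DN,g=255,vmax=2)
E
```

```text
t: 30.95
position: [0.4963, -0.1838, 0.1658]
ee_rot: [[0.937, 0.349, 0.001], [0.349, -0.937, -0.003], [-0.0, 0.003, -1.0]]
ft_force: [-0.7, -0.1, -1.2]
opening: 0.0475
t: 31.37
position: [0.4104, -0.3118, 0.1661]
ee_rot: [[0.937, 0.349, 0.001], [0.349, -0.937, -0.003], [-0.0, 0.003, -1.0]]
ft_force: [0.6, 0.2, -0.1]
opening: 0.048
t: 31.62
position: [0.3936, -0.3372, 0.166]
ee_rot: [[0.938, 0.346, 0.001], [0.346, -0.938, -0.003], [-0.0, 0.003, -1.0]]
ft_force: [-0.7, 1.1, -0.9]
opening: 0.0479
t 31.62 pos [ 0.3936 -0.3372  0.166 ] jaw -69.8 z [ 0.001 -0.003 -1.   ] q [-4.180e+01  1.620e+01  1.028e+02 -1.000e-01  6.090e+01  2.800e+01] F [-0.7  1.1 -0.9] op 0.0479
[0.04, 0, 1.9, 0, 0, -0.1, 255, 0.03, 0, 1.9, 0.1, 0, 0, 255, 0.04, 0.01, 1.9, 0, 0, -0.1, 255, 0.03, 0, 1.9, 0.1, 0, -0.1, 255]
end [ 0.395 -0.337  0.09 ]
```

```bash
python3 -m jog '[0,0,1.9,0,0,0,255, 0.1,0,1.9,0,0,0,255, 0,0,1.9,0,0,0,255, 0,0,1.8,0,0,0,255, 0,0,0,0,0,0,255]';  python3 -m jog '[0,0,0,0,0,0,80, 0,0,0,0,0,0,80, 0,0,0,0,0,0,80, 0,0,0,0,0,0,80]'; python3 -m jog '[0,0,-1,0,0,0,80, 0,0,-3,0,0,0,80, 0,0,-3,0,0,0,60, -1,-3,-1,0,0,0,45, -1,-3,0,0,0,0,0]'; python3 -m jog '[0,-3,0,0,0,0,0, 0,-3,0,0,0,0,0, 0,-3,0,0,0,0,0]'; python3 - <<'E'
from h import *
st();
crop("top",380,200,140,105,"t13")
crop("side",160,180,240,180,"s13",marks=[[*B[k],.05] for k in B])
E
```

```text
t: 32.03
position: [0.3943, -0.3335, 0.088]
ee_rot: [[0.937, 0.35, -0.004], [0.35, -0.937, 0.002], [-0.003, -0.003, -1.0]]
ft_force: [-0.2, 1.2, -1.8]
opening: 0.0477
t: 32.37
position: [0.3964, -0.3366, 0.0923]
ee_rot: [[0.937, 0.349, 0.003], [0.349, -0.937, -0.005], [0.001, 0.005, -1.0]]
ft_force: [0.4, -0.2, 0.2]
opening: 0.0626
t: 32.78
position: [0.3579, -0.2885, 0.175]
ee_rot: [[0.938, 0.348, 0.008], [0.348, -0.938, -0.009], [0.005, 0.011, -1.0]]
ft_force: [-0.2, 1.4, -0.4]
opening: 0.079
t: 33.03
position: [0.3239, -0.2015, 0.1718]
ee_rot: [[0.938, 0.347, 0.003], [0.347, -0.938, -0.004], [0.001, 0.005, -1.0]]
ft_force: [-0.3, 0.3, 0.8]
opening: 0.0912
t 33.03 pos [ 0.3239 -0.2015  0.1718] jaw -69.7 z [ 0.003 -0.004 -1.   ] q [-3.35e+01  3.70e+00  1.18e+02 -1.00e-01  5.81e+01  3.62e+01] F [-0.3  0.3  0.8] op 0.0912
```

View pics/t13.png

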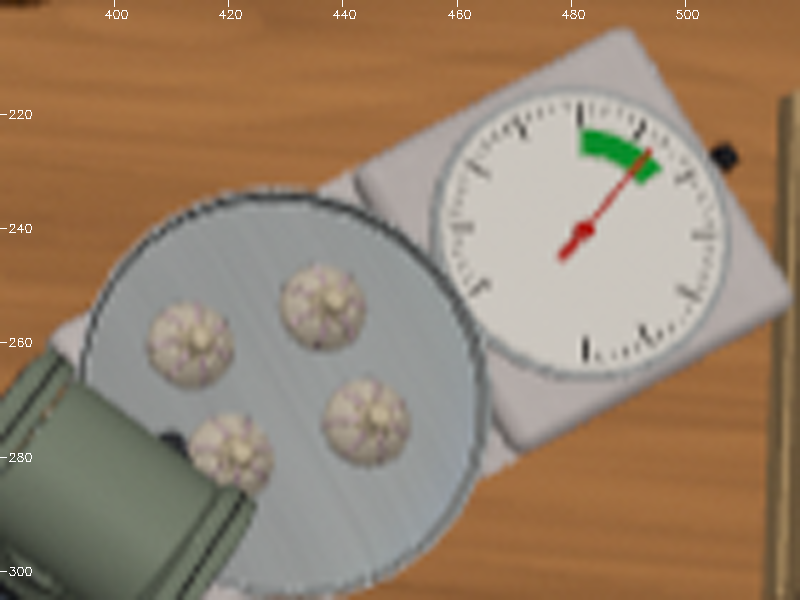

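View pics/s13.png

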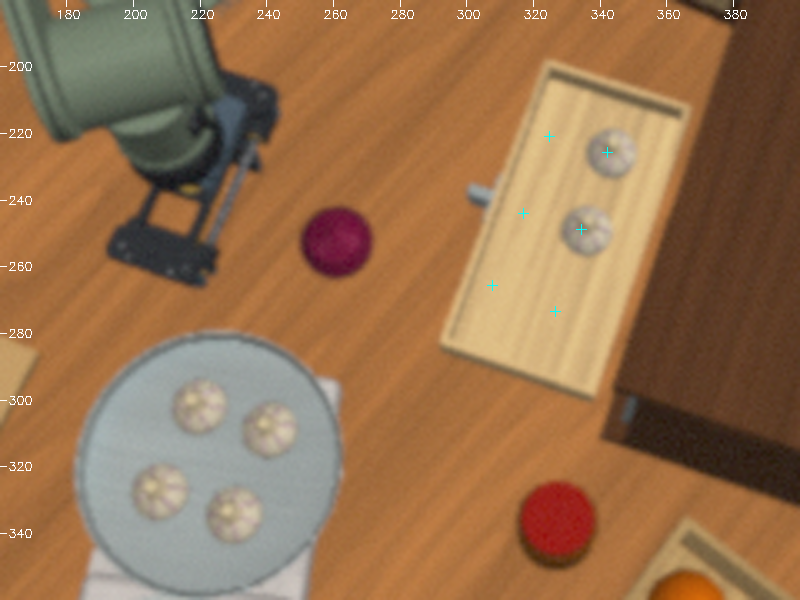

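```bash
python3 - <<'E'
from h import *
st();Rt=Rtilt(34);z=Rt[:,2];G=cw([-.2254,-.0895,.0535]);print(G)
s=plan(G-z*.13,Rt,g=0,vmax=3.2)
s=plan(G,Rt,g=0,vmax=2.2,start=s)
E
```

```text
t 33.13 pos [ 0.3221 -0.1991  0.1714] jaw -69.5 z [ 0.    -0.002 -1.   ] q [-3.340e+01  3.600e+00  1.182e+02 -1.000e-01  5.820e+01  3.610e+01] F [ 0.3 -1.3 -0.5] op 0.0913
[ 0.43423751 -0.02218034  0.0535    ]
[1.89, -2.53, 0.2, 0, 6.8, 0, 0, 1.85, -2.53, 0.42, 0, 6.8, 0, 0, 1.78, -2.53, 0.63, 0, 6.8, 0, 0, 1.7, -2.53, 0.85, 0.1, 6.8, 0.1, 0, 1.59, -2.53, 1.04, 0, 6.8, 0, 0]
end [ 0.3662 -0.0476  0.1613]
[0, 0, 2.17, 0, 0, 0, 0, 0, 0, 2.16, 0, 0, 0, 0, 0, 0, 2.17, 0, 0, 0, 0, 0, 0, 2.17, 0, 0, 0, 0, 0, 0, 2.16, 0, 0, 0, 0]
[0, 0, 2.17, 0, 0, 0, 0]
end [ 0.4342 -0.0222  0.0535]
```

```bash
python3 -m jog '[1.9,-2.5,0,0,6.8,0,0, 1.9,-2.5,0.2,0,6.8,0,0, 1.8,-2.5,0.4,0,6.8,0,0, 1.7,-2.5,0.6,0,6.8,0,0, 1.6,-2.6,0.8,0,6.8,0,0]'; python3 -m jog '[0,0,0,0,0,0,0, 0,0,0,0,0,0,0]';  python3 - <<'E'
from h import *
st();Rt=Rtilt(34);z=Rt[:,2];G=cw([-.2254,-.0895,.0535])
s=plan(G-z*.04,Rt,g=0,vmax=2.5)
s=plan(G,Rt,g=0,vmax=2.2,start=s)
E
```

```text
t: 33.55
position: [0.3664, -0.0581, 0.1727]
ee_rot: [[0.786, 0.35, 0.509], [0.297, -0.937, 0.186], [0.542, 0.005, -0.841]]
ft_force: [0.9, 0.6, -0.4]
opening: 0.0916
t: 33.72
position: [0.3656, -0.0587, 0.1716]
ee_rot: [[0.79, 0.351, 0.502], [0.298, -0.936, 0.186], [0.536, 0.003, -0.844]]
ft_force: [0.3, -0.2, 0.1]
opening: 0.0911
t 33.72 pos [ 0.3656 -0.0587  0.1716] jaw -69.4 z [ 0.502  0.186 -0.844] q [-32.7  -6.4 136.5  44.3  37.8   3.9] F [ 0.3 -0.2  0.1] op 0.0911
[0.01, -0.21, 2.02, 0, 0.3, 0, 0, 0.01, -0.21, 2.02, 0, 0.3, 0.1, 0, -0.01, -0.2, 2.02, 0, 0.4, 0, 0, -0.02, -0.21, 2.02, 0.1, 0.3, 0, 0, -0.03, -0.21, 2.02, 0, 0.3, 0.1, 0]
end [ 0.4133 -0.03    0.0867]
[0, 0, 2, 0, 0, 0, 0, 0, 0.01, 2, 0, 0, 0, 0]
end [ 0.4343 -0.0222  0.0535]
```

```bash
python3 -m jog '[0,-0.2,2,0,0.3,0,0, 0,-0.2,2,0,0.3,0,0, 0,-0.2,2,0,0.3,0,0, 0,-0.2,2,0,0.3,0,0, 0,-0.2,2,0,0.3,0,0]'; python3 -m jog '[0,0,0,0,0,0,0]';  python3 - <<'E'
from h import *
Rt=Rtilt(34);z=Rt[:,2];G=cw([-.2254,-.0895,.0535])
crop("top",270,200,100,75,"t14")
st();s=plan(G,Rt,g=0,vmax=1.5)
E
```

```text
t: 34.13
position: [0.4164, -0.0316, 0.0881]
ee_rot: [[0.775, 0.352, 0.525], [0.294, -0.936, 0.193], [0.56, 0.005, -0.829]]
ft_force: [0.0, 0.5, 0.9]
opening: 0.0913
t: 34.22
position: [0.4155, -0.0305, 0.0863]
ee_rot: [[0.778, 0.352, 0.521], [0.292, -0.936, 0.196], [0.557, -0.001, -0.831]]
ft_force: [-0.7, -0.0, 1.0]
opening: 0.0911
t 34.27 pos [ 0.4149 -0.0305  0.0872] jaw -69.4 z [ 0.521  0.196 -0.83 ] q [-23.    7.8 142.5  80.9  22.9 -28.5] F [ 0.3  0.  -0.2] op 0.0910
[-0.04, -0.03, 1.32, 0, 0, 0, 0, -0.05, -0.04, 1.33, -0.1, 0.1, 0.1, 0, -0.04, -0.03, 1.32, 0, 0, 0, 0]
end [ 0.4343 -0.0222  0.0536]
```

View pics/t14.png

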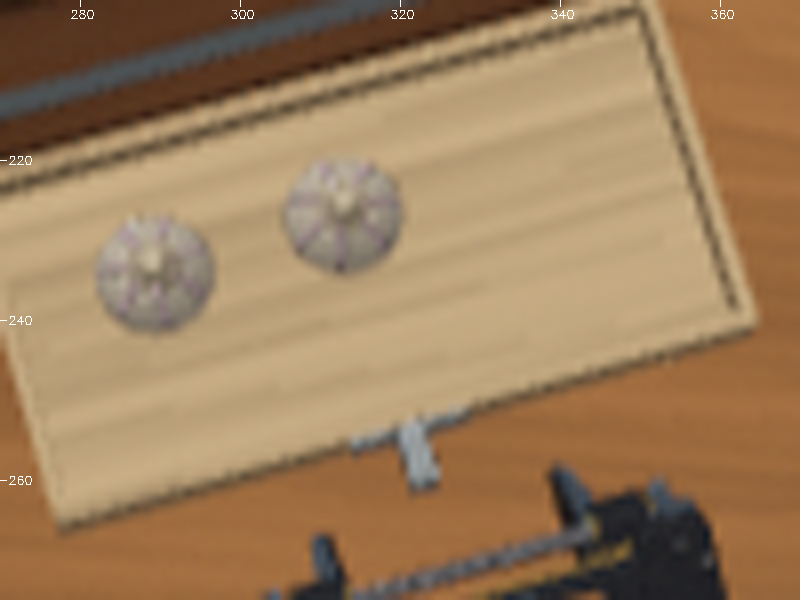

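```bash
python3 -m jog '[0,0,1.3,0,0,0,0, -0.1,-0.1,1.4,0,0,0,0, 0,0,1.3,0,0,0,0, 0,0,0,0,0,0,0]'; for i in 1 2; do python3 -m jog '[0,0,0,0,0,0,255, 0,0,0,0,0,0,255, 0,0,0,0,0,0,255, 0,0,0,0,0,0,255, 0,0,0,0,0,0,255]' 35; done; python3 -m jog '[0,0,0,0,0,0,255, 0,0,0,0,0,0,255, 0,0,0,0,0,0,255]' 35;  python3 - <<'E'
from h import *
st();print(cwq(r.get_state()["position"]))
crop("top",270,200,100,75,"t15")
E
```

```text
t: 34.6
position: [0.435, -0.0222, 0.0543]
ee_rot: [[0.776, 0.352, 0.524], [0.292, -0.936, 0.196], [0.559, 0.001, -0.829]]
ft_force: [-0.1, 0.2, -0.2]
opening: 0.0909
t: 35.02
position: [0.4331, -0.0219, 0.0547]
ee_rot: [[0.776, 0.351, 0.524], [0.292, -0.936, 0.195], [0.559, 0.002, -0.829]]
ft_force: [-0.3, 0.5, -0.0]
opening: 0.0607
t: 35.43
position: [0.4329, -0.0216, 0.0539]
ee_rot: [[0.777, 0.351, 0.523], [0.292, -0.936, 0.195], [0.558, 0.001, -0.83]]
ft_force: [-0.3, -0.0, -0.9]
opening: 0.0275
t: 35.68
position: [0.4334, -0.0226, 0.054]
ee_rot: [[0.777, 0.349, 0.523], [0.291, -0.937, 0.193], [0.557, 0.003, -0.83]]
ft_force: [1.3, -3.5, -0.5]
opening: 0.0112
t 35.68 pos [ 0.4334 -0.0226  0.054 ] jaw -69.5 z [ 0.523  0.193 -0.83 ] q [-19.9  14.2 143.6 102.7  21.6 -48.8] F [ 1.3 -3.5 -0.5] op 0.0112
[-0.22632372 -0.08964329  0.05396472]
```

View pics/t15.png

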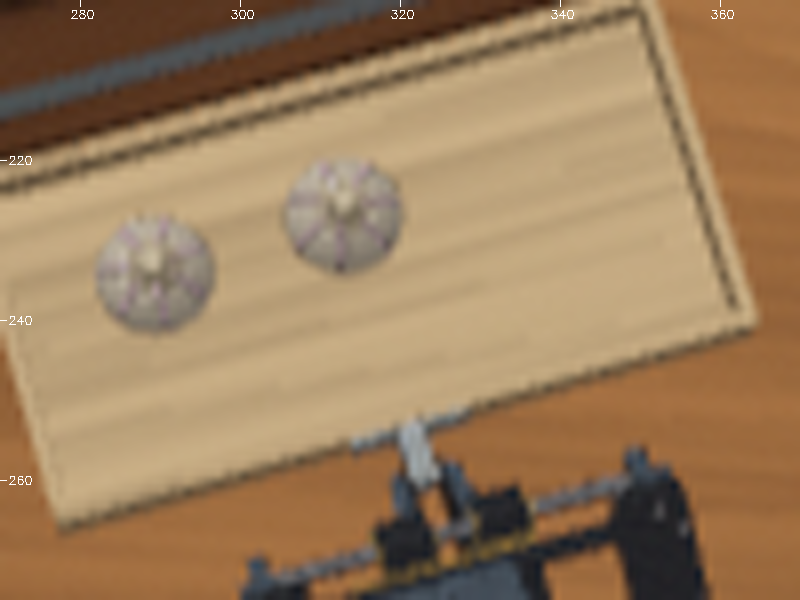

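```bash
python3 -m jog '[0.4,0,0.3,0,0,0,255, 0.7,0,0.45,0,0,0,255, 0.83,0,0.56,0,0,0,255, 0.83,0,0.56,0,0,0,255, 0.83,0,0.56,0,0,0,255]'; python3 -m jog '[0.83,0,0.56,0,0,0,255, 0.83,0,0.56,0,0,0,255, 0.83,0,0.56,0,0,0,255, 0.83,0,0.56,0,0,0,255, 0.83,0,0.56,0,0,0,255]';  python3 - <<'E'
from h import *
st();print(cwq(r.get_state()["position"]))
E
```

```text
t: 36.15
position: [0.4744, -0.0072, 0.0539]
ee_rot: [[0.777, 0.349, 0.523], [0.291, -0.937, 0.193], [0.558, 0.003, -0.83]]
ft_force: [-0.0, -6.1, 1.9]
opening: 0.0109
t: 36.57
position: [0.5215, 0.0106, 0.0539]
ee_rot: [[0.777, 0.35, 0.524], [0.292, -0.937, 0.193], [0.558, 0.003, -0.83]]
ft_force: [0.3, -5.9, 2.4]
opening: 0.0109
t 36.57 pos [0.5215 0.0106 0.0539] jaw -69.5 z [ 0.524  0.193 -0.83 ] q [-10.   18.7 134.1 100.   16.6 -36.5] F [ 0.3 -5.9  2.4] op 0.0109
[-0.13224123 -0.08932926  0.0539481 ]
```

```bash
for i in 1 2; do python3 -m jog '[0.83,0,0.56,0,0,0,255, 0.83,0,0.56,0,0,0,255, 0.83,0,0.56,0,0,0,255, 0.83,0,0.56,0,0,0,255, 0.83,0,0.56,0,0,0,255]'; done; python3 - <<'E'
from h import *
st();print(cwq(r.get_state()["position"]))
E
```

```text
t: 36.98
position: [0.5683, 0.0282, 0.0539]
ee_rot: [[0.777, 0.35, 0.524], [0.292, -0.937, 0.193], [0.558, 0.003, -0.83]]
ft_force: [-0.2, -5.3, 3.8]
opening: 0.011
t: 37.4
position: [0.6151, 0.0459, 0.0539]
ee_rot: [[0.777, 0.35, 0.524], [0.292, -0.937, 0.193], [0.558, 0.003, -0.83]]
ft_force: [-0.4, -4.0, 3.1]
opening: 0.0112
t 37.40 pos [0.6151 0.0459 0.0539] jaw -69.5 z [ 0.524  0.193 -0.83 ] q [ -3.5  24.  122.7  83.1  13.1 -13.3] F [-0.4 -4.   3.1] op 0.0112
[-0.03212176 -0.08903126  0.05393638]
```

```bash
python3 -m jog '[0.8,0,0.54,0,0,0,255, 0.7,0,0.5,0,0,0,255, 0.6,0,0.4,0,0,0,255, 0.4,0,0.27,0,0,0,255, 0.2,0,0.13,0,0,0,255]'; python3 - <<'E'
from h import *
st();print(cwq(r.get_state()["position"]))
E
```

```text
t: 37.82
position: [0.6403, 0.0554, 0.0527]
ee_rot: [[0.779, 0.349, 0.52], [0.293, -0.937, 0.19], [0.554, 0.004, -0.833]]
ft_force: [-38.1, -20.0, 31.0]
opening: 0.0116
t 37.82 pos [0.6403 0.0554 0.0527] jaw -69.6 z [ 0.52   0.19  -0.833] q [ -2.   25.6 119.4  74.6  12.5  -3.4] F [-38.1 -20.   31. ] op 0.0116
[-0.00523424 -0.08890819  0.05271746]
```

```bash
python3 - <<'E'
from h import *
crop("top",240,150,120,90,"t16")
crop("side",280,150,160,120,"s16")
E
```

```text
(no output)
```

View pics/t16.png

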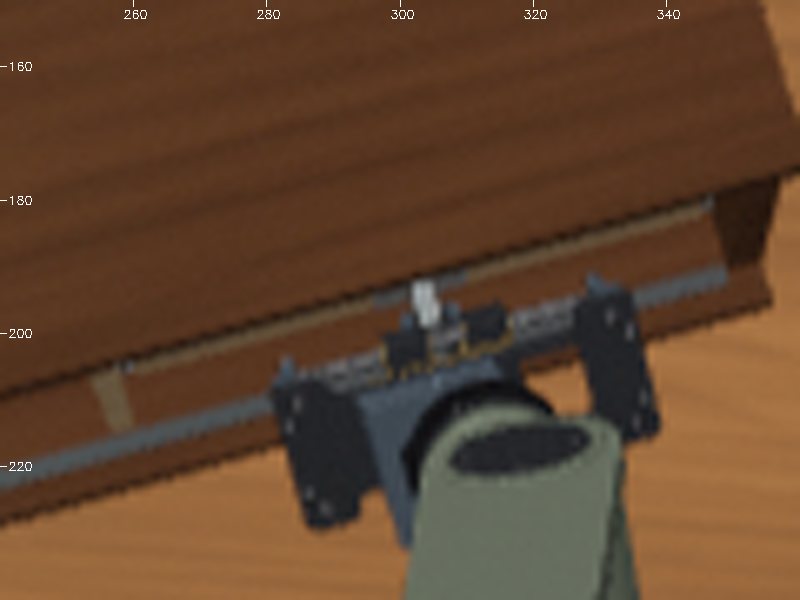

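View pics/s16.png

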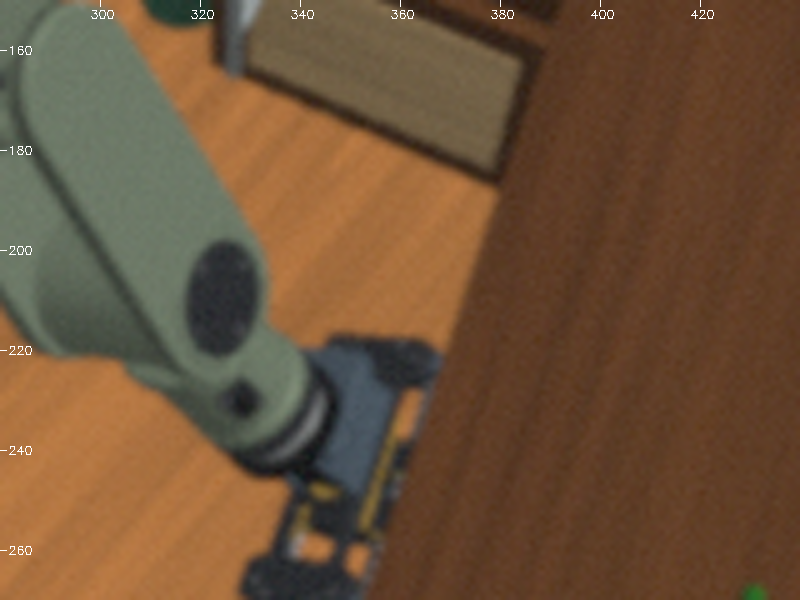

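```bash
python3 -m jog '[-0.2,0,-0.13,0,0,0,255, 0,0,0,0,0,0,255, 0,0,0,0,0,0,100, 0,0,0,0,0,0,0, 0,0,0,0,0,0,0]'; python3 -m jog '[0,0,0,0,0,0,0, 0,0,0,0,0,0,0, 0,0,0,0,0,0,0, 0,0,-1,0,0,0,0, 0,0,-1.5,0,0,0,0]'; python3 -m jog '[0,0,-2,0,0,0,0, 0,0,-2,0,0,0,0, 0,0,-2,0,0,0,0, 0,0,-2,0,0,0,0, 0,0,-2,0,0,0,0]'; python3 -m jog '[-1,0,-2,0,0,0,0, -1,0,-2.5,0,0,0,0]'; python3 - <<'E'
from h import *
st();print(cwq(r.get_state()["position"]))
crop("top",270,170,60,45,"t17",marks=[cw((.002,-.0895,.065)),cw((.002,-.0895,.035))])
E
```

```text
t: 38.33
position: [0.6423, 0.0577, 0.0531]
ee_rot: [[0.777, 0.352, 0.522], [0.293, -0.936, 0.197], [0.558, 0.0, -0.83]]
ft_force: [-0.2, 0.4, 0.6]
opening: 0.0285
t: 38.75
position: [0.6291, 0.0525, 0.073]
ee_rot: [[0.778, 0.352, 0.521], [0.292, -0.936, 0.196], [0.556, -0.0, -0.831]]
ft_force: [0.0, 0.1, 0.4]
opening: 0.0618
t: 39.17
position: [0.5764, 0.0326, 0.1577]
ee_rot: [[0.777, 0.352, 0.522], [0.292, -0.936, 0.195], [0.558, 0.001, -0.83]]
ft_force: [-0.6, 0.3, 0.9]
opening: 0.0908
t: 39.33
position: [0.5375, 0.0181, 0.1836]
ee_rot: [[0.777, 0.352, 0.522], [0.293, -0.936, 0.196], [0.558, 0.001, -0.83]]
ft_force: [-0.2, 0.4, 0.6]
opening: 0.0907
t 39.33 pos [0.5375 0.0181 0.1836] jaw -69.4 z [ 0.522  0.196 -0.83 ] q [ -8.6   6.2 122.5  38.4  25.9  29.7] F [-0.2  0.4  0.6] op 0.0907
[-0.11451265 -0.08785056  0.18359296]
```

View pics/t17.png

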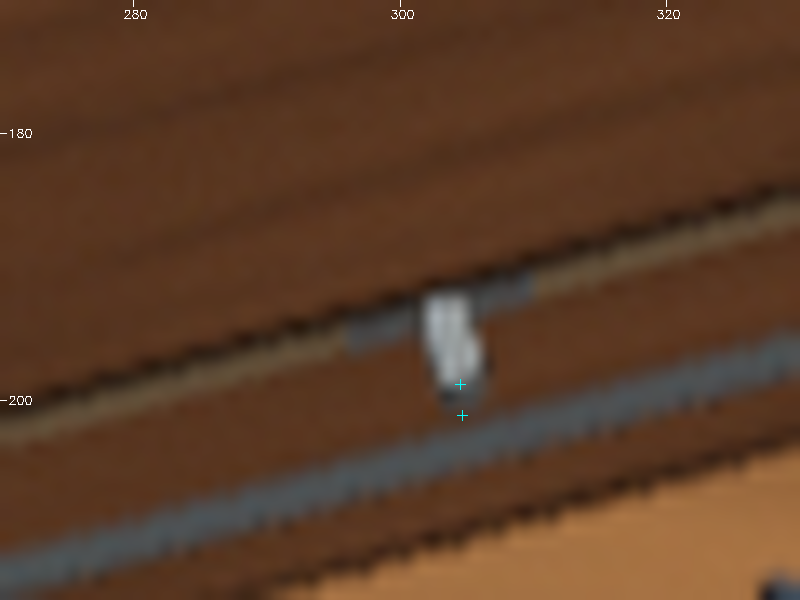

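```bash
python3 -m jog '[0,0,-2.5,0,0,0,0, 0,0,-3,0,0,0,0, 0,0,-3,0,0,0,0, 0,0,-3,0,0,0,0, 0,0,-2,0,0,0,0]'; python3 - <<'E'
from h import *
st(); s=plan([.3625,.2135,.31],Rdown(14.2),g=0)
E
```

```text
t: 39.8
position: [0.4668, -0.0086, 0.2978]
ee_rot: [[0.775, 0.351, 0.525], [0.293, -0.936, 0.195], [0.56, 0.003, -0.829]]
ft_force: [0.6, -0.2, -0.0]
opening: 0.0911
t 39.80 pos [ 0.4668 -0.0086  0.2978] jaw -69.4 z [ 0.525  0.195 -0.829] q [-15.4  -7.4 117.3  27.6  44.9  38.6] F [ 0.6 -0.2 -0. ] op 0.0911
[-0.07, -1.88, -0.17, 1.9, -2.1, -6.2, 0, 0.13, -1.88, -0.1, 1.9, -2.1, -6.2, 0, 0.33, -1.86, -0.05, 2, -2.2, -6.3, 0, 0.53, -1.82, -0.01, 1.9, -2.1, -6.2, 0, 0.72, -1.74, 0.03, 1.9, -2.1, -6.2, 0]
[0.91, -1.66, 0.06, 1.9, -2.1, -6.2, 0, 1.09, -1.54, 0.08, 1.9, -2.2, -6.3, 0, 1.25, -1.42, 0.08, 1.9, -2.1, -6.2, 0, 1.4, -1.26, 0.07, 2, -2.1, -6.2, 0, 1.53, -1.11, 0.06, 1.9, -2.1, -6.2, 0]
[1.65, -0.93, 0.04, 1.9, -2.2, -6.3, 0, 1.73, -0.75, 0, 1.9, -2.1, -6.2, 0, 1.81, -0.56, -0.04, 1.9, -2.1, -6.2, 0]
end [0.3624 0.2135 0.31  ]
```

```bash
python3 -m jog '[-0.1,-1.9,-0.2,1.9,-2.1,-6.2,0, 0.1,-1.9,-0.1,1.9,-2.1,-6.2,0, 0.3,-1.9,-0.1,1.9,-2.1,-6.2,0, 0.5,-1.8,0,1.9,-2.1,-6.2,0, 0.7,-1.7,0,1.9,-2.1,-6.2,0]'; python3 -m jog '[0.9,-1.7,0.1,1.9,-2.1,-6.2,0, 1.1,-1.5,0.1,1.9,-2.1,-6.2,0, 1.3,-1.4,0.1,1.9,-2.1,-6.2,0, 1.4,-1.3,0.1,1.9,-2.1,-6.2,0, 1.5,-1.1,0,1.9,-2.1,-6.2,0]'; python3 -m jog '[1.6,-0.9,0,1.9,-2.1,-6.2,0, 1.7,-0.7,0,1.9,-2.1,-6.2,0, 1.8,-0.6,0,1.9,-2.1,-6.2,120, 0,0,0,0,0,0,120, 0,0,0,0,0,0,120]'; python3 - <<'E'
from h import *
st(); s=plan([.3625,.2135,.2055],Rdown(14.2),g=120,vmax=2.5)
crop("side",260,90,120,90,"s18",marks=[handle(1.45),handle(1.45,.228)])
crop("top",180,200,140,105,"t18",marks=[handle(1.45),handle(1.45,.228)])
E
```

```text
t: 40.22
position: [0.4254, 0.0769, 0.3006]
ee_rot: [[0.534, 0.791, 0.299], [0.765, -0.602, 0.227], [0.36, 0.108, -0.927]]
ft_force: [0.7, 0.4, -0.7]
opening: 0.0915
t: 40.63
position: [0.3859, 0.1631, 0.305]
ee_rot: [[0.072, 0.993, 0.09], [0.989, -0.083, 0.12], [0.126, 0.08, -0.989]]
ft_force: [-0.6, 0.1, 0.1]
opening: 0.091
t: 41.05
position: [0.3628, 0.2138, 0.3075]
ee_rot: [[-0.241, 0.97, 0.001], [0.97, 0.241, 0.005], [0.004, 0.002, -1.0]]
ft_force: [1.2, -0.9, -0.7]
opening: 0.0737
t 41.05 pos [0.3628 0.2138 0.3075] jaw 14.0 z [ 0.001  0.005 -1.   ] q [28.8  1.5 99.7  0.2 78.6 14.8] F [ 1.2 -0.9 -0.7] op 0.0737
[-0.01, -0.01, 2.04, 0, 0, 0, 120, -0.01, -0.01, 2.04, 0, -0.1, -0.1, 120, -0.01, -0.01, 2.04, 0.1, 0, 0, 120, -0.01, -0.01, 2.04, 0, -0.1, -0.1, 120, -0.01, -0.01, 2.04, 0, 0, 0, 120]
end [0.3625 0.2135 0.2055]
```

View pics/s18.png

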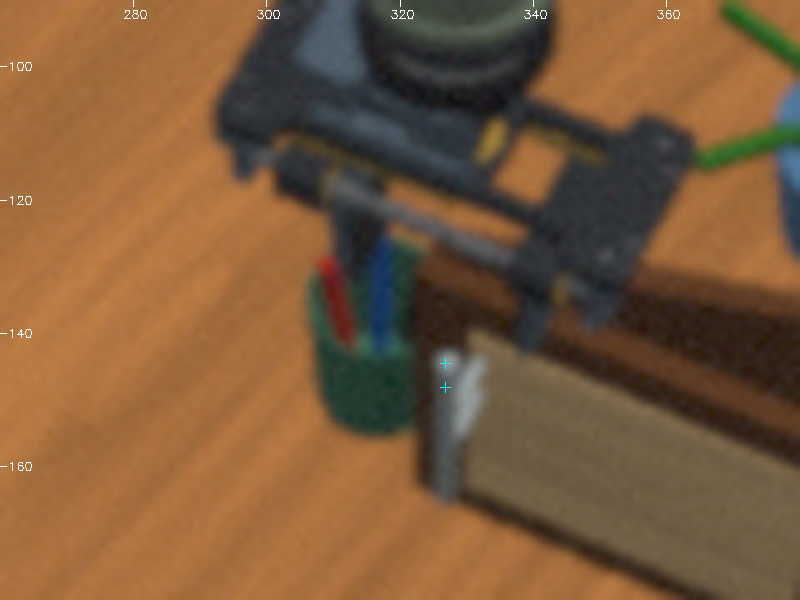

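View pics/t18.png

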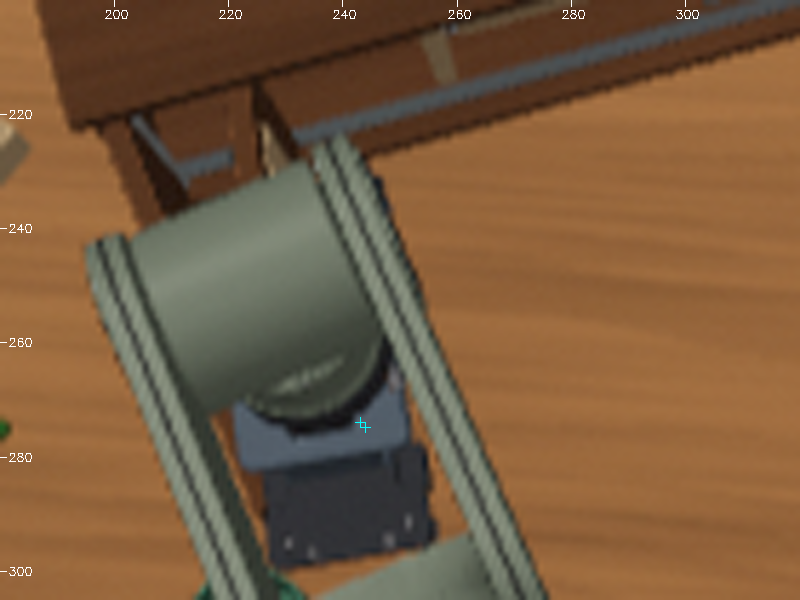

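Bar's top sits on the predicted marker (side px 327,144). Descend, regrip.

```bash
python3 -m jog '[0,0,2.5,0,0,0,120, 0,0,2.5,0,0,0,120, 0,0,2.5,0,0,0,120, 0,0,2,0,0,0,120, 0,0,0.7,0,0,0,120]'; python3 -m jog '[0,0,0,0,0,0,255, 0,0,0,0,0,0,255, 0,0,0,0,0,0,255, 0,0,0,0,0,0,255, 0,0,0,0,0,0,255]' 25;python3 -m jog '[0,0,0,0,0,0,255, 0,0,0,0,0,0,255]'; python3 - <<'E'
from h import *
st();print((r.get_state()["position"]-handle(1.44)).round(4))
doorplan(1.44,.95,10)
E
```

```text
t: 41.57
position: [0.3617, 0.2111, 0.2034]
ee_rot: [[-0.237, 0.972, -0.003], [0.972, 0.237, 0.003], [0.003, -0.002, -1.0]]
ft_force: [-0.4, -0.8, 0.1]
opening: 0.0484
t: 41.98
position: [0.3638, 0.2135, 0.207]
ee_rot: [[-0.239, 0.971, 0.004], [0.971, 0.239, 0.006], [0.005, 0.005, -1.0]]
ft_force: [-0.6, -0.4, 0.3]
opening: 0.0181
t: 42.15
position: [0.3623, 0.2131, 0.2065]
ee_rot: [[-0.239, 0.971, -0.0], [0.971, 0.239, 0.005], [0.005, 0.001, -1.0]]
ft_force: [-4.3, -1.0, 4.5]
opening: 0.0094
t 42.15 pos [0.3623 0.2131 0.2065] jaw 13.8 z [-0.     0.005 -1.   ] q [ 28.7   5.3 110.5   0.3  64.   14.7] F [-4.3 -1.   4.5] op 0.0094
[ 0.0009  0.0009 -0.0005]
[-1.3, 0.06, 0, 0, 0, 2.8, 255, -1.27, 0.16, 0.01, 0, 0, 2.8, 255, -1.22, 0.28, 0, 0, 0, 2.8, 255, -1.16, 0.37, 0.01, -0.1, 0, 2.8, 255, -1.1, 0.47, 0, 0, 0, 2.8, 255]
[-1.02, 0.55, 0.01, 0, 0, 2.8, 255, -0.94, 0.64, 0, 0, 0, 2.9, 255, -0.85, 0.7, 0.01, 0, 0, 2.8, 255, -0.75, 0.77, 0, 0, 0, 2.8, 255, -0.65, 0.82, 0.01, 0, 0, 2.8, 255]
end [0.4152 0.1092 0.2055]
```

```bash
python3 -m jog '[-1.3,0.1,0,0,0,2.8,255, -1.3,0.2,0,0,0,2.8,255, -1.2,0.3,0,0,0,2.8,255, -1.2,0.4,0,0,0,2.8,255, -1.1,0.5,0,0,0,2.8,255]'; python3 -m jog '[-1,0.5,0,0,0,2.8,255, -0.9,0.6,0,0,0,2.8,255, -0.8,0.7,0,0,0,2.8,255, -0.8,0.8,0,0,0,2.8,255, -0.6,0.8,0,0,0,2.8,255]'; python3 - <<'E'
from h import *
st();print((r.get_state()["position"]-handle(.95)).round(4))
doorplan(.95,.45,10)
E
```

```text
t: 42.57
position: [0.3848, 0.1536, 0.2064]
ee_rot: [[0.005, 1.0, -0.003], [1.0, -0.005, 0.004], [0.004, -0.003, -1.0]]
ft_force: [-9.5, -2.9, 11.7]
opening: 0.0093
t: 42.98
position: [0.4154, 0.1084, 0.2064]
ee_rot: [[0.246, 0.969, -0.002], [0.969, -0.246, 0.002], [0.001, -0.002, -1.0]]
ft_force: [-7.8, -5.8, 11.9]
opening: 0.0096
t 42.98 pos [0.4154 0.1084 0.2064] jaw -14.3 z [-0.002  0.002 -1.   ] q [ 13.    6.3 109.4   0.2  64.4  27.2] F [-7.8 -5.8 11.9] op 0.0096
[ 0.0001 -0.0008 -0.0006]
[-0.53, 0.88, 0.01, 0, 0, 2.9, 255, -0.42, 0.92, 0, 0, 0, 2.8, 255, -0.3, 0.94, 0.01, 0, 0, 2.9, 255, -0.19, 0.94, 0.01, 0, 0, 2.9, 255, -0.06, 0.94, 0, 0, 0, 2.8, 255]
[0.06, 0.93, 0.01, 0, 0, 2.9, 255, 0.17, 0.89, 0.01, 0, 0.1, 2.9, 255, 0.29, 0.86, 0.01, 0, 0, 2.8, 255, 0.4, 0.8, 0, 0, 0, 2.9, 255, 0.5, 0.75, 0.01, 0, 0, 2.8, 255]
end [0.4975 0.0661 0.2055]
```

```bash
python3 -m jog '[-0.6,0.9,0,0,0,2.8,255, -0.4,0.9,0,0,0,2.8,255, -0.3,0.9,0,0,0,2.8,255, -0.2,0.9,0,0,0,2.9,255, -0.1,1,0,0,0,2.9,255]'; python3 -m jog '[0.1,0.9,0,0,0,2.9,255, 0.2,0.9,0,0,0,2.9,255, 0.3,0.9,0,0,0,2.9,255, 0.4,0.8,0,0,0,2.9,255, 0.5,0.7,0,0,0,2.9,255]'; python3 - <<'E'
from h import *
st();print((r.get_state()["position"]-handle(.45)).round(4))
doorplan(.45,0.0,10)
E
```

```text
t: 43.4
position: [0.4544, 0.0776, 0.2065]
ee_rot: [[0.476, 0.879, -0.0], [0.879, -0.476, 0.002], [0.001, -0.001, -1.0]]
ft_force: [-4.6, -4.7, 8.1]
opening: 0.0093
t: 43.82
position: [0.4993, 0.0654, 0.2065]
ee_rot: [[0.681, 0.732, 0.002], [0.732, -0.681, -0.001], [0.001, 0.002, -1.0]]
ft_force: [-2.7, -8.2, 6.3]
opening: 0.0094
t 43.82 pos [0.4993 0.0654 0.2065] jaw -43.0 z [ 0.002 -0.001 -1.   ] q [ 6.20e+00  1.29e+01  1.01e+02 -1.00e-01  6.60e+01  4.92e+01] F [-2.7 -8.2  6.3] op 0.0094
[ 0.0018 -0.0007 -0.0005]
[0.52, 0.6, 0.01, 0, 0, 2.6, 255, 0.6, 0.53, 0.01, 0, 0, 2.6, 255, 0.66, 0.46, 0.01, 0, 0, 2.5, 255, 0.71, 0.38, 0.02, 0, 0, 2.6, 255, 0.78, 0.31, 0.01, 0, 0, 2.6, 255]
[0.81, 0.22, 0.01, 0, 0, 2.6, 255, 0.85, 0.13, 0.01, 0, 0, 2.5, 255, 0.88, 0.04, 0.01, 0, 0, 2.6, 255, 0.91, -0.06, 0.01, 0, 0, 2.6, 255, 0.91, -0.15, 0.01, 0, 0, 2.6, 255]
end [0.5786 0.0899 0.2055]
```

```bash
python3 -m jog '[0.5,0.6,0,0,0,2.6,255, 0.6,0.5,0,0,0,2.6,255, 0.7,0.5,0,0,0,2.6,255, 0.7,0.4,0,0,0,2.6,255, 0.8,0.3,0,0,0,2.6,255]'; python3 -m jog '[0.8,0.2,0,0,0,2.6,255, 0.8,0.1,0,0,0,2.6,255, 0.9,0,0,0,0,2.6,255, 0.7,-0.1,0,0,0,2.6,255]'; python3 - <<'E'
from h import *
st()
for q in(0,.05,.1): print((r.get_state()["position"]-handle(q)).round(4))
E
```

```text
t: 44.23
position: [0.5404, 0.0713, 0.2065]
ee_rot: [[0.829, 0.559, 0.004], [0.559, -0.829, 0.002], [0.004, 0.001, -1.0]]
ft_force: [-0.3, -4.9, 4.9]
opening: 0.0098
t: 44.57
position: [0.5704, 0.0857, 0.2065]
ee_rot: [[0.916, 0.401, 0.006], [0.401, -0.916, 0.001], [0.006, 0.002, -1.0]]
ft_force: [2.4, -6.7, 1.7]
opening: 0.0088
t 44.57 pos [0.5704 0.0857 0.2065] jaw -66.4 z [ 0.006  0.001 -1.   ] q [ 7.4 19.2 91.9 -0.  68.5 73.8] F [ 2.4 -6.7  1.7] op 0.0088
[-0.0081 -0.0042 -0.0005]
[ 0.0007  0.0014 -0.0005]
[ 0.0096  0.0062 -0.0005]
```

```bash
python3 -m jog '[0.6,-0.1,0,0,0,2,255, 0.4,-0.1,0,0,0,0,255, 0,0,0,0,0,0,255]'; python3 - <<'E'
from h import *
st()
for q in(0,.05): print((r.get_state()["position"]-handle(q)).round(4))
E
```

```text
t: 44.82
position: [0.5777, 0.0904, 0.2065]
ee_rot: [[0.929, 0.371, 0.003], [0.371, -0.929, -0.002], [0.003, 0.003, -1.0]]
ft_force: [0.2, -9.0, 4.8]
opening: 0.0092
t 44.82 pos [0.5777 0.0904 0.2065] jaw -68.2 z [ 0.003 -0.002 -1.   ] q [ 7.8 20.  90.7 -0.1 69.1 76.1] F [ 0.2 -9.   4.8] op 0.0092
[-0.0009  0.0006 -0.0005]
[ 0.0079  0.0061 -0.0005]
```

```bash
python3 -m jog '[0.3,0,0,0,0,0,255, 0.2,0,0,0,0,0,255, 0,0,0,0,0,0,255]'; python3 - <<'E'
from h import *
st()
for q in(0,.05): print((r.get_state()["position"]-handle(q)).round(4))
E
```

```text
t: 45.07
position: [0.5779, 0.0905, 0.2064]
ee_rot: [[0.929, 0.371, -0.006], [0.371, -0.929, -0.005], [-0.008, 0.002, -1.0]]
ft_force: [-10.8, -13.2, 9.6]
opening: 0.0097
t 45.07 pos [0.5779 0.0905 0.2064] jaw -68.2 z [-0.006 -0.005 -1.   ] q [ 7.9 20.3 90.3 -0.2 69.8 76.2] F [-10.8 -13.2   9.6] op 0.0097
[-0.0007  0.0007 -0.0006]
[ 0.0081  0.0062 -0.0006]
```

Stopped against the closed position. Push slightly more, relieve, release, lift.

```bash
python3 -m jog '[0.2,0,0,0,0,0,255, 0,0,0,0,0,0,255]'; python3 -m jog '[-0.2,0,0,0,0,0,160, -0.2,0.1,0,0,0,0,120, 0,0,0,0,0,0,120, 0,0,0,0,0,0,120, 0,0,0,0,0,0,120]'; python3 -m jog '[0,0,-1,0,0,0,120, 0,0,-2,0,0,0,120, 0,0,-3,0,0,0,120, -2,0,-3,0,0,0,60, -3,0,-2,0,0,0,0]'; python3 -m jog '[-3,0,0,0,0,0,0, -3,0,0,0,0,0,0, -3,0,0,0,0,0,0, -3,0,0,0,0,0,0, -3,0,0,0,0,0,0]'; python3 - <<'E'
from h import *
st()
import cv2
for n in("side","top"): cv2.imwrite(f"pics/{n}20.png",r.camera(n)[:,:,::-1])
crop("side",320,160,120,90,"s20",marks=[handle(0),handle(0,.228)])
crop("top",160,80,220,165,"t20",marks=[handle(0,.1)])
crop("top",380,200,140,105,"d20")
E
```

```text
t: 45.23
position: [0.5781, 0.0906, 0.2064]
ee_rot: [[0.928, 0.371, -0.01], [0.371, -0.929, -0.006], [-0.011, 0.002, -1.0]]
ft_force: [-14.4, -15.3, 12.0]
opening: 0.0095
t: 45.65
position: [0.58, 0.0939, 0.2055]
ee_rot: [[0.929, 0.371, 0.002], [0.371, -0.929, 0.005], [0.004, -0.004, -1.0]]
ft_force: [0.1, -0.9, 0.0]
opening: 0.0399
t: 46.07
position: [0.5352, 0.0752, 0.3183]
ee_rot: [[0.928, 0.372, 0.006], [0.372, -0.928, 0.006], [0.008, -0.003, -1.0]]
ft_force: [0.1, -0.5, 1.1]
opening: 0.0587
t: 46.48
position: [0.3926, 0.0186, 0.3158]
ee_rot: [[0.929, 0.371, 0.003], [0.371, -0.929, 0.005], [0.005, -0.004, -1.0]]
ft_force: [-0.8, -0.9, -0.2]
opening: 0.09
t 46.48 pos [0.3926 0.0186 0.3158] jaw -68.2 z [ 0.003  0.005 -1.   ] q [  0.8  -1.4 101.4   0.3  79.8  69. ] F [-0.8 -0.9 -0.2] op 0.0900
```

View pics/s20.png

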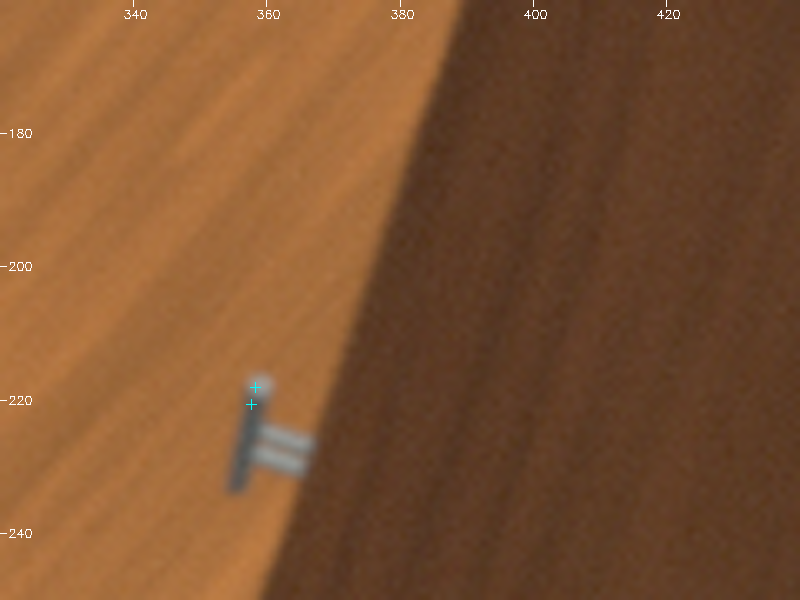

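View pics/t20.png

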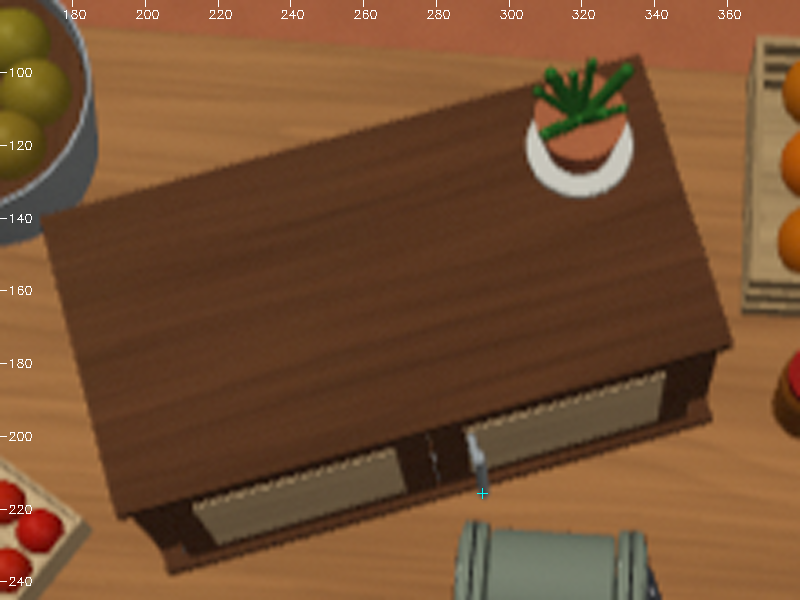

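View pics/d20.png

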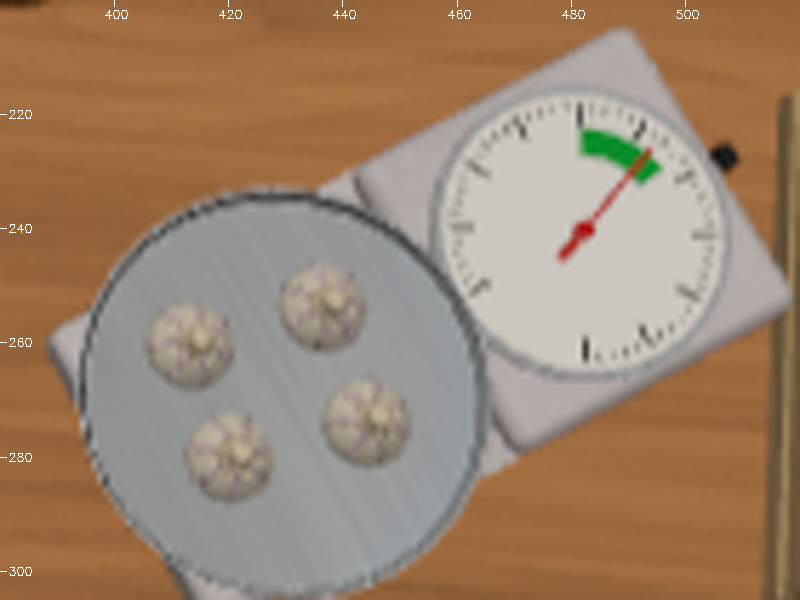

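View pics/side20.png

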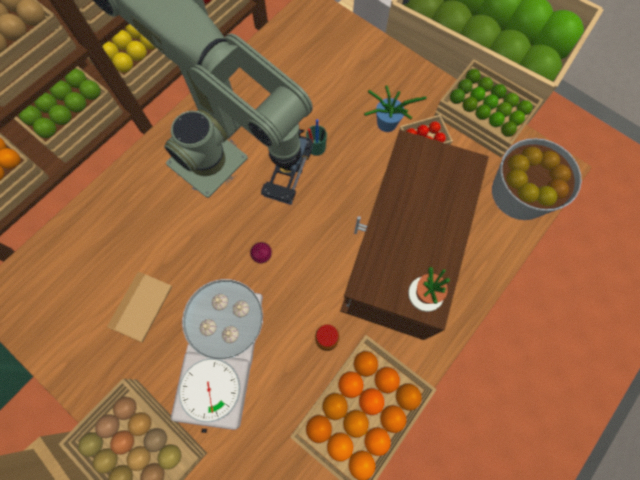

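```bash
python3 -m jog '[0,0,0,0,0,0,0, 0,0,0,0,0,0,0, 0,0,0,0,0,0,0]' >/dev/null; python3 - <<'E'
from h import *
st(); print(r.sign_off())
E
```

```text
t 46.98 pos [0.3945 0.0191 0.3147] jaw -68.2 z [ 0.001  0.005 -1.   ] q [  0.9  -1.1 101.3   0.3  79.7  69. ] F [0.6 0.3 0.6] op 0.0914
the job is handed in; nothing more can be done
None
```

The job is done and handed in at 47 s, well inside the 210 s limit.

- **Door and tray:** I folded the door to its stop and pulled the tray fully out by its tab.
- **Weighing:** Four bulbs went into the pan one at a time. The needle read about 55, 132, 196 and then 268 g by eye. At hand-in it was still inside the green band.
- **Closing up:** I pushed the tray home until it met its stop, then folded the door shut until it met resistance. The two bulbs I did not weigh were last seen standing in the tray just before it was pushed in; the shut door hides them now.

**Last checks:**
- The tab looked the same in the picture as before the tray was first pulled out.
- The handle sits where it should with the door shut, to within about a pixel.
- The onion, jar, plant, punnet and pen cup look unmoved.
- The gripper is clear of everything.

**One disagreement:** while pushing home, the hand stopped about 4 mm short of where I expected, with 38 N along x. I took this as the tab slipping in the grip, because the picture showed the tray fully home.

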